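Set the guide tubes of a wire cutter's blade cassette with a setting straightedge

TASK

Set up the blade cassette: take the setting straightedge from its blue mat and stand it between cutter block and guide bracket, flush against the cutter block's face and centred across all four bores, and let go of it. Then push every guide tube on the rubber pad, tip first, through a bore of its own in the white bracket (any bore) until its tip touches the straightedge, which must still be flush. Finally lift the straightedge out without shifting the tubes, stand it back in the middle of its mat, lined up with the mat, and leave the other things on the bench alone.

Things in the scene. Friction and masses are not known exactly. Their poses are not given: they have to be found in the camera images.
- cassette: Fixed blade cassette; frame on the bench surface. Base plate x -127 to 60 mm, 270 wide (y), top at z = 6. Cutter block: flat steel face is the plane x = 0, 260 wide, block x 0 to 58, up to z = 48. Across a 70 mm gap the white guide bracket: x -120 to -70, 200 wide, up to z = 48, four bores along x. +x is the way tubes are pushed in; a finished tip is at x = -20 mm (bar thickness).
- bore0 (a point): Centre of the mouth of a bore on the bracket's outer face (cassette x = -120, y = -75, z = 32 mm). Bore 10.5 mm in diameter, 50 mm long, mouth bevelled by 3 mm. A released tube leans in it by about 0.06 rad, head down.
- bore1 (a point): Centre of the mouth of a bore on the bracket's outer face (cassette x = -120, y = -25, z = 32 mm). Bore 10.5 mm in diameter, 50 mm long, mouth bevelled by 3 mm. A released tube leans in it by about 0.06 rad, head down.
- bore2 (a point): Centre of the mouth of a bore on the bracket's outer face (cassette x = -120, y = 25, z = 32 mm). Bore 10.5 mm in diameter, 50 mm long, mouth bevelled by 3 mm. A released tube leans in it by about 0.06 rad, head down.
- bore3 (a point): Centre of the mouth of a bore on the bracket's outer face (cassette x = -120, y = 75, z = 32 mm). Bore 10.5 mm in diameter, 50 mm long, mouth bevelled by 3 mm. A released tube leans in it by about 0.06 rad, head down.
- straightedge: Aluminium bar, 260 mm long (y), 20 thick (x -20 to 0), 52 high, 0.5 kg; at each end a foot 18 wide, 10 high runs back to x = -51. Flat front x = 0 goes on the cutter face. Black grip tab on top (x = -10, y = 0): 40 long (y), 20 thick, z 52 to 89 mm: grip its two ends. Origin: bottom edge of front face, mid-length; z up. Seated: axes as the cassette's, origin at cassette (0, 0, 6 mm).
- edge_a (a point): End of the straightedge's flat front at y = -130 mm, 26 mm above its bottom.
- edge_b (a point): End of the straightedge's flat front at y = +130 mm, 26 mm above its bottom.
- bar_mid (a point): Middle of the straightedge's underside (its x = -25 mm, y = 0, z = 0).
- mat: Blue mat, fixed, 120 mm (x) by 320 mm (y), 4 mm thick, origin at the centre of its underside. The straightedge starts on it and returns to it: long side along the mat's y, its bar_mid at the mat's middle.
- tube0: Guide tube (all alike): copper-coloured tube 8 mm dia., 128 mm long, on the front of a dark steel square head 18 x 18 x 45 mm; 0.11 kg, centre of mass about 10 mm ahead of the origin. Origin: middle of the head, on the axis, 9 mm above what the head lies on; x points to the tip. Starts on the dark rubber pad (4 mm thick) at the left. May be absent.
- tube1: Guide tube (all alike): copper-coloured tube 8 mm dia., 128 mm long, on the front of a dark steel square head 18 x 18 x 45 mm; 0.11 kg, centre of mass about 10 mm ahead of the origin. Origin: middle of the head, on the axis, 9 mm above what the head lies on; x points to the tip. Starts on the dark rubber pad (4 mm thick) at the left. May be absent.
- tube2: Guide tube (all alike): copper-coloured tube 8 mm dia., 128 mm long, on the front of a dark steel square head 18 x 18 x 45 mm; 0.11 kg, centre of mass about 10 mm ahead of the origin. Origin: middle of the head, on the axis, 9 mm above what the head lies on; x points to the tip. Starts on the dark rubber pad (4 mm thick) at the left. May be absent.
- tube3: Guide tube (all alike): copper-coloured tube 8 mm dia., 128 mm long, on the front of a dark steel square head 18 x 18 x 45 mm; 0.11 kg, centre of mass about 10 mm ahead of the origin. Origin: middle of the head, on the axis, 9 mm above what the head lies on; x points to the tip. Starts on the dark rubber pad (4 mm thick) at the left. May be absent.
- tip0 (a point): Centre of the end of tube 0, 150.5 mm along x from the tube's origin.
- tip1 (a point): Centre of the end of tube 1, 150.5 mm along x from the tube's origin.
- tip2 (a point): Centre of the end of tube 2, 150.5 mm along x from the tube's origin.
- tip3 (a point): Centre of the end of tube 3, 150.5 mm along x from the tube's origin.
- driver: Screwdriver, a bystander: not to be disturbed (moved no more than 40 mm).
- spanner: Spanner, a bystander: not to be disturbed (moved no more than 40 mm).
- spray: Grey spray can, a bystander: not to be disturbed (moved no more than 40 mm).
- spool: Spool of copper wire, a bystander: not to be disturbed (moved no more than 40 mm).
- cup: Grey cup, a bystander: not to be disturbed (moved no more than 40 mm).
- meter: Yellow meter case, a bystander: not to be disturbed (moved no more than 40 mm).
There are look-alikes about, which are no part of the job. Leave any pink, purple or turquoise look-alike of the tube1 alone.

How it is judged:
By the outcome, as a careful person would: the job done as asked, in the order asked, and still so for the second after the job is handed in, with the robot touching nothing.
Of tube0, tube1, tube2, tube3 only 3 to 4 are there at a start; the rules pass over those that are not, and their reading is None.
At some moment in a run one of straightedge may be knocked a few centimetres aside while the robot is not near it.
Once in a run the grip may slacken for a moment while it holds something.
It also fails if it takes over 210 s, if anything falls off the work surface, if the arm or the gripper's body presses on something with over 40 N, if the wrist force passes 120 N, or if a joint passes its speed limit or range.

ROBOT

A 6-joint arm with a two-finger parallel gripper is mounted at the origin on the work surface. World frame = base frame: x ahead of the robot, y to its left, z up, the work surface at z = 0. Lengths are in m, angles in rad, forces in N, time in s.
With the tool pointing down it reaches from about 0.35 to 0.975 m from the base axis. Payload 7.1 kg.
Tool frame: the origin (TCP) lies on the centre line of the jaws, within the pads' length; the fingertips stand 22 mm ahead of it and the grasp point (between the pads) lies 3 mm ahead of it; x points along the fingers, z is the direction in which the jaws open and shut, and the axes are right-handed (so a half turn about x gives the same grasp; the last joint's range is limited). The gripper opens to 88 mm and grips with 3 to 60 N. Pads are 20 mm wide; open, the fingers measure 115 mm over their backs; the gripper's body (75 mm by 178 mm) begins 61 mm behind the grasp point.
Start: joints at [-1.182, 0.423, 1.63, -0, 1.089, -0.019], TCP at [0.248, -0.574, 0.245] pointing down, gripper open.
Joint ranges: [-3, 3], [-0.9, 2.11], [0.09, 2.58], [-1.31, 4.45], [0.11, 2.69], [-2.54, 2.54]. Speed limits (rad/s): [2.39, 2.39, 3.01, 3.14, 3.14, 3.14].

INTERFACE

Orientations are given as a unit quaternion [x, y, z, w].
In Python, from plant import manip, cams, order gives the robot as it stands.
- The arm moves only by the tool jog_arm, never from a script. Its argument "steps" is text: rows parted by semicolons, each of 5 numbers parted by spaces: the closure, from -1 (fully open) to 1 (shut), then the shift along the tool's x, y, z in cm, then the turn about the tool's x in rad. In form: grip x y z twist; .... A call has 1 to 12 rows; each row shifts and turns the pose as measured when the row begins, along the tool's axes as they then stand; what a row does not reach is not made up. A row lasts 1/12 s, in which the tool goes at most 41.7 mm and 7.16 degrees, less where a joint would pass 70% of its speed; a pose out of reach is approached as far as the arm can. A call with a gripper value outside its range is refused whole. The fingers move at their own pace and stop on an object; "newtons" is the grip in N (left out, the last holds). Time passes only in rows, so rows that do not move let the fingers close. It gives the time, the measured TCP pose, the force and the opening at its end, in the units of the state.
- manip.get_state(): the state, without advancing time (a new reading comes with each control period).
- cams.read_camera(name): name is "scene" or "top" or "wrist"; returns a dict with "img" (400x640x3 uint8, red, green, blue), "camera_matrix" (3x3 intrinsics, pixels), "D" ([k1, k2, p1, p2, k3] as OpenCV has them; the pictures are not rectified), "xyz" and "attitude" of the camera in the world; the wrist camera has in their place "tool_from_camera" (4x4, takes a point from camera to tool coordinates, whose origin is the TCP and whose axes are the tool frame's). Camera axes: x right, y up, looking along -z (the intrinsics and any distortion apply to the point x, -y, -z); pixel columns grow to the right and rows downward; lengths in m; the calibration is good to about 2 mm. A picture is of the moment at which its call begins: read the wrist's pose just before it. There is no depth.
- order.sign_off(): hands the job in, once; it reports no verdict.
The state is a dict: "time": time; "joint_positions": joint angles; "joint_vel": joint speeds; "tau": joint torques, N m; "tcp_pos": TCP position; "tool_rot": TCP orientation; "contact_force": force on the tool from outside, world axes, zero at the start; "torque": the same for the moment, N m; "width": finger opening in m.
Only numpy, scipy, OpenCV 4.12 (cv2) and the standard library are available. Lean on these libraries where they do the work, as an engineer would, in place of code of your own. Each camera call takes 0.05 s, during which the arm holds its last target.

## Working session

There is one attempt and no reset: what is moved stays moved. The work goes in short steps, Python scripts to look and compute and a tool call to move; the robot and the scene stay as the last step left them, time stands still between calls to the robot, and variables do not carry over. Pictures are saved under pics/ and viewed, and the job is handed in when it is done.

Besides the shell and the picture viewer there is one more tool, called after "Emit:" as a command line: name --argument value ..., lists and objects as JSON in quotes. jog_arm: Moves the arm, as the interface text tells. Its arguments: {"type":"object","properties":{"steps":{"type":"string"},"newtons":{"type":"number"}},"required":["steps"]}

```bash
ls; mkdir -p pics
cat > h.py <<'E'
import numpy as np, cv2
from scipy.spatial.transform import Rotation as R
from plant import manip, cams, order
def snap(name,fn=None):
    s=manip.get_state()
    c=cams.read_camera(name)
    if fn: cv2.imwrite('pics/'+fn,c['img'][:,:,::-1])
    return s,c
E
python3 - <<'E'
from h import *
print(manip.get_state())
for n in ['scene','top','wrist']:
    s,c=snap(n,n+'0.png'); print(n,{k:v for k,v in c.items() if k!='img'})
E
```

```text
pics
{'time': 0.0, 'joint_positions': array([-1.18197891e+00,  4.23840064e-01,  1.63070916e+00,  1.60592362e-05,
        1.08859579e+00, -1.90295207e-02]), 'joint_vel': array([ 0.00060131, -0.00022503,  0.00018942,  0.00227905,  0.00016359,
        0.0004661 ]), 'tau': array([-7.05277562e-04, -5.44627833e+01, -2.73675835e+01,  6.43365341e-02,
        2.27266556e-02, -1.19720248e-04]), 'tcp_pos': array([ 0.24770348, -0.57323539,  0.24389463]), 'tool_rot': array([ 0.38869962,  0.59134466, -0.38807107,  0.5904447 ]), 'contact_force': array([-0.24702857,  0.48404603,  0.06628565]), 'torque': array([ 0.00556617, -0.02225574, -0.00099964]), 'width': 0.08798839258752784}
scene {'camera_matrix': array([[392.92154102,   0.        , 321.85706287],
       [  0.        , 392.92154102, 200.82145636],
       [  0.        ,   0.        ,   1.        ]]), 'D': array([0.02383204, 0.        , 0.        , 0.        , 0.        ]), 'xyz': array([0.97477954, 0.60372848, 0.81796313]), 'attitude': array([0.12961704, 0.35364965, 0.87182347, 0.31313765])}
top {'camera_matrix': array([[399.21484921,   0.     
[... 242 characters left out ...]
1087]), 'attitude': array([-0.04511258,  0.0505258 ,  0.70637134, -0.70459317])}
wrist {'camera_matrix': array([[350.66273142,   0.        , 314.02129529],
       [  0.        , 350.66273142, 204.11459582],
       [  0.        ,   0.        ,   1.        ]]), 'D': array([-0.06681712,  0.        ,  0.        ,  0.        ,  0.        ]), 'tool_from_camera': array([[-3.53454744e-04,  2.82886704e-01, -9.59153266e-01,
        -1.40720098e-01],
       [ 5.12835085e-04,  9.59153251e-01,  2.82886510e-01,
         7.70099304e-02],
       [ 9.99999806e-01, -3.91899868e-04, -4.84091493e-04,
        -1.55359918e-03],
       [ 0.00000000e+00,  0.00000000e+00,  0.00000000e+00,
         1.00000000e+00]])}
```

Three copper tubes lie on the pad, around (245,160), (245,216) and (245,245). The look-alikes are teal at (210,100), pink at (150,200) and purple at (205,320). The bar is on the blue mat at (455,190). I'll take enlarged crops next.

```bash
cat >> h.py <<'E'
def campose(s,c):
    if 'tool_from_camera' in c:
        T=np.eye(4);T[:3,:3]=R.from_quat(s['tool_rot']).as_matrix();T[:3,3]=s['tcp_pos']
        T=T@c['tool_from_camera']
        return T[:3,:3],T[:3,3]
    return R.from_quat(c['attitude']).as_matrix(),np.array(c['xyz'])
def proj(s,c,P):
    Rm,t=campose(s,c); p=(np.atleast_2d(P)-t)@Rm
    p=p*[1,-1,-1]
    uv,_=cv2.projectPoints(p,np.zeros(3),np.zeros(3),c['camera_matrix'],c['D'])
    return uv[:,0]
def ray(s,c,uv,z):
    "pixels -> world point on plane z"
    Rm,t=campose(s,c)
    n=cv2.undistortPoints(np.array(uv,float).reshape(-1,1,2),c['camera_matrix'],c['D'])[:,0]
    d=np.c_[n[:,0],-n[:,1],-np.ones(len(n))]@Rm.T
    z=np.broadcast_to(z,len(n))
    return t+d*((z-t[2])/d[:,2])[:,None]
def crop(c,fn,x0,y0,x1,y1,k):
    im=c['img'][y0:y1,x0:x1,::-1]
    im=cv2.resize(im,None,fx=k,fy=k,interpolation=cv2.INTER_CUBIC)
    cv2.imwrite('pics/'+fn,im)
def W(P,pose):
    "model pts (m) -> world with pose x,y,yaw,z0"
    x,y,a,z=pose; P=np.atleast_2d(P)
    return P@R.from_euler('z',a).as_matrix().T+[x,y,z]
def fit(obs,x0,z,P):
    "obs: list of (s,c,idx,uv); P model points in m"
    from scipy.optimize import least_squares
    def f(v):
        Q=W(P,(v[0],v[1],v[2],z)); return np.concatenate([(proj(s,c,Q[i])-uv).ravel() for s,c,i,uv in obs])
    r=least_squares(f,x0,x_scale=[.01,.01,.05]); return r.x,r.fun.reshape(-1,2)
E
python3 - <<'E'
from h import *
s,c=snap('top')
crop(c,'t_a.png',300,110,500,260,4)
crop(c,'t_b.png',190,130,310,280,4)
print(ray(s,c,[[345,180],[455,190],[220,160],[220,245],[448,184]],0))
E
```

```text
[[ 0.55418608 -0.03811431  0.        ]
 [ 0.52572984 -0.33857741  0.        ]
 [ 0.61066087  0.30579416  0.        ]
 [ 0.37774241  0.29891009  0.        ]
 [ 0.54243846 -0.32026567  0.        ]]
```

Run:
```python
from h import *
s,c=snap('top')
def px(l,x0,y0,k=4): return (np.array(l,float)+.5)/k-.5+[x0,y0]
def go(name,P,l,off,x0,z):
    P=np.array(P)/1000; uv=px(l,*off); v,r=fit([(s,c,np.arange(len(P)),uv)],x0,z,P)
    print(name,v.round(4),'res',r.round(1).tolist())
o=(300,110)
go('cass',[(-127,135,6),(-127,-135,6),(-120,100,48),(-70,100,48),(-70,-100,48),(-120,-100,48),(0,130,48),(58,130,48),(58,-130,48),(0,-130,48)],
 [(50,98),(77,486),(64,127),(139,123),(160,425),(85,428),(240,72),(325,68),(358,455),(272,461)],o,[.55,-.04,-1.6],0)
go('mat',[(-60,160,4),(60,160,4),(60,-160,4),(-60,-160,4)],[(500,76),(671,72),(707,533),(528,536)],o,[.55,-.32,-1.6],0)
go('bar',[(-20,130,52),(0,130,52),(0,-130,52),(-20,-130,52),(-51,130,10),(-51,112,10),(-51,-112,10),(-51,-130,10)],
 [(587,115),(615,113),(679,505),(650,508),(520,138),(525,164),(576,490),(580,516)],o,[.55,-.32,-1.6],.004)
o=(190,130)
for n,l,x in [('A',[(88,117),(92,147),(156,114),(158,140),(347,110)],.61),('B',[(80,337),(80,362),(149,335),(149,360),(344,345)],.45),('C',[(87,450),(87,475),(157,447),(157,474),(352,457)],.38)]:
    go(n,[(-22.5,9,9),(-22.5,-9,9),(22.5,9,9),(22.5,-9,9),(150.5,0,0)],l,o,[x,.29,-1.57],.013)
print(manip.get_state()['time'])
```

```text
cass [ 0.5563 -0.083  -1.5076] res [[-0.1, -0.2], [-0.4, 0.0], [-0.2, 0.3], [-0.2, 0.1], [0.1, -0.7], [-0.4, -0.2], [-0.1, 0.3], [0.3, -0.0], [0.8, 0.1], [-0.0, 0.1]]
mat [ 0.5402 -0.3238 -1.5504] res [[-0.2, -0.2], [0.2, -0.2], [0.1, 0.1], [-0.1, 0.3]]
bar [ 0.5271 -0.3357 -1.4611] res [[-0.3, 0.1], [0.2, -0.2], [0.4, -0.1], [-0.2, 0.0], [0.2, 0.1], [-0.1, -0.0], [-0.1, -0.1], [-0.1, 0.1]]
A [ 0.5998  0.2991 -1.4684] res [[0.3, 0.7], [-0.3, -0.3], [-0.0, -0.2], [-0.0, -0.2], [0.1, 0.1]]
B [ 0.4515  0.3006 -1.5509] res [[0.1, -0.3], [0.1, 0.2], [-0.0, -0.2], [-0.1, 0.3], [-0.1, -0.0]]
C [ 0.3771  0.2936 -1.5521] res [[0.1, -0.4], [0.0, 0.3], [-0.2, -0.0], [-0.2, 0.1], [0.3, -0.0]]
0.25
```

```bash
cat >> h.py <<'E'
def rem(target,ang,show=True):
    "remaining shift in tool axes (cm) and twist so that tool z points at world angle ang (mod pi)"
    s=manip.get_state(); M=R.from_quat(s['tool_rot']).as_matrix()
    zc=np.arctan2(M[1,2],M[0,2]); d=(ang-zc+np.pi/2)%np.pi-np.pi/2
    # tool x is world -z so +twist about tool x = -yaw
    tw=-d*np.sign(-M[2,0])
    D=(np.array(target)-s['tcp_pos'])
    # axes after the twist
    M2=M@R.from_euler('x',tw).as_matrix()
    print('t',round(s['time'],2),'tcp',s['tcp_pos'].round(4),'toolx',M[:,0].round(3),'zang',round(zc,3),'F',s['contact_force'].round(1),'w',round(s['width'],4),'j',s['joint_positions'].round(2))
    print(' twist',round(tw,3),' then shift cm',(M2.T@D*100).round(2),' (before twist',(M.T@D*100).round(2),')')
E
python3 - <<'E'
from h import *
p=W([-.010,0,0],(0.5271,-0.3357,-1.4611,0))[0]; print(p)
rem([p[0],p[1],.25],-1.4611+np.pi/2)
E
```

```text
[ 0.52600524 -0.32576011  0.        ]
t 0.25 tcp [ 0.2478 -0.5735  0.2443] toolx [-0.     0.001 -1.   ] zang -1.163 F [ 0.1  0.1 -0.1] w 0.0879 j [-1.18  0.42  1.63 -0.    1.09 -0.02]
 twist -1.273  then shift cm [-0.56 21.58 30.37]  (before twist [ -0.56  35.37 -11.71] )
```

Emit:
jog_arm --steps "-1 0 3 0 -0.106; -1 0 3 0 -0.106; -1 0 3 0.5 -0.106; -1 0 3 0.5 -0.106; -1 0 2.5 0.8 -0.106; -1 0 2.5 0.8 -0.106; -1 0 2.5 1 -0.106; -1 0 2 1 -0.106; -1 0 2 1 -0.106; -1 0 2 2 -0.106; -1 0 2 2 -0.106; -1 0 1 2 -0.106"

```text
time: 1.25
tcp_pos: [0.5216, -0.3881, 0.2424]
tool_rot: [-0.056, 0.706, 0.057, 0.704]
contact_force: [0.3, -0.1, -0.4]
width: 0.0878
```

Run:
```python
from h import *
rem([.526,-.3258,.25],.1097)
```

```text
t 1.25 tcp [ 0.5216 -0.3881  0.2424] toolx [-0.003  0.001 -1.   ] zang 0.159 F [ 0.3 -0.1 -0.4] w 0.0878 j [-0.66  0.46  1.57 -0.    1.11 -0.82]
 twist 0.05  then shift cm [-0.75  6.14  1.12]  (before twist [-0.75  6.08  1.43] )
```

Emit:
jog_arm --steps "-1 0 2 0.4 0.05; -1 0 2 0.4 0; -1 0 2 0.3 0; -1 0 0 0 0; -1 0 0 0 0"

```text
time: 1.67
tcp_pos: [0.5294, -0.3213, 0.2416]
tool_rot: [-0.042, 0.706, 0.043, 0.705]
contact_force: [0.1, -0.2, 0.3]
width: 0.0876
```

Run:
```python
from h import *
rem([.526,-.3258,.25],.1097)
s,c=snap('wrist','w1.png')
for n,P,po in [('tab',[(0,20,89),(0,-20,89),(-20,-20,89),(-20,20,89)],(0.5271,-0.3357,-1.4611,.004)),('bar',[(0,130,52),(0,-130,52)],(0.5271,-0.3357,-1.4611,.004))]:
    print(n,proj(s,c,W(np.array(P)/1000,po)).round(0).tolist())
```

```text
t 1.67 tcp [ 0.5294 -0.3213  0.2416] toolx [-0.002  0.002 -1.   ] zang 0.121 F [ 0.1 -0.2  0.3] w 0.0876 j [-0.56  0.42  1.64  0.    1.08 -0.69]
 twist 0.011  then shift cm [-0.84 -0.41 -0.39]  (before twist [-0.84 -0.41 -0.39] )
tab [[334.0, 213.0], [288.0, 213.0], [288.0, 190.0], [335.0, 191.0]]
bar [[444.0, 203.0], [178.0, 200.0]]
```

Emit:
jog_arm --steps "-1 2.5 -0.2 -0.2 0.01; -1 2.5 -0.2 -0.2 0; -1 2.5 0 0 0; -1 2.5 0 0 0; -1 2 0 0 0; -1 0 0 0 0; -1 0 0 0 0"

```text
time: 2.3
tcp_pos: [0.5269, -0.3349, 0.1197]
tool_rot: [-0.038, 0.704, 0.035, 0.708]
contact_force: [0.1, -0.3, -0.2]
width: 0.0878
```

Run:
```python
from h import *
rem([.526,-.3258,.082],.1097)
s,c=snap('wrist','w2.png')
```

```text
t 2.3 tcp [ 0.5269 -0.3349  0.1197] toolx [ 0.005 -0.004 -1.   ] zang 0.104 F [ 0.1 -0.3 -0.2] w 0.0878 j [-0.58  0.58  1.71 -0.    0.85 -0.69]
 twist -0.005  then shift cm [ 3.77  0.93 -0.01]  (before twist [ 3.77  0.93 -0.02] )
```

Emit:
jog_arm --steps "-1 0 0.9 0 0; -1 1.5 0 0 0; -1 1.5 0 0 0; -1 0.8 0 0 0; -1 0 0 0 0; -1 0 0 0 0"

```text
time: 2.85
tcp_pos: [0.5301, -0.3278, 0.0894]
tool_rot: [-0.04, 0.701, 0.032, 0.712]
contact_force: [-0.2, 0.0, 0.7]
width: 0.088
```

Run:
```python
from h import *
rem([.526,-.3258,.082],.1097)
s,c=snap('wrist','w3.png')
s,c=snap('scene','s3.png')
```

```text
t 2.85 tcp [ 0.5301 -0.3278  0.0894] toolx [ 0.016 -0.011 -1.   ] zang 0.103 F [-0.2  0.   0.7] w 0.088 j [-0.57  0.62  1.73 -0.    0.78 -0.67]
 twist -0.007  then shift cm [ 0.73  0.25 -0.4 ]  (before twist [ 0.73  0.25 -0.4 ] )
```

Emit:
jog_arm --steps "-1 0.5 0.25 -0.4 0; -1 0.1 0 0 0; -1 0 0 0 0; 1 0 0 0 0; 1 0 0 0 0; 1 0 0 0 0; 1 0 0 0 0; 1 0 0 0 0; 1 0 0 0 0; 1 0 0 0 0; 1 0 0 0 0" --newtons 40

```text
time: 3.87
tcp_pos: [0.5269, -0.3265, 0.0855]
tool_rot: [-0.041, 0.7, 0.031, 0.713]
contact_force: [1.9, -0.1, 2.1]
width: 0.0401
```

Run:
```python
from h import *
rem([.526,-.3258,.25],.1097)
```

```text
t 3.87 tcp [ 0.5269 -0.3265  0.0855] toolx [ 0.019 -0.013 -1.   ] zang 0.103 F [ 1.9 -0.1  2.1] w 0.0401 j [-0.57  0.62  1.74 -0.    0.76 -0.68]
 twist -0.007  then shift cm [-16.45  -0.17   0.21]  (before twist [-16.45  -0.17   0.21] )
```

Emit:
jog_arm --steps "1 -1 0 0 0; 1 -1.5 0 0 0; 1 -2 0 0 0; 1 -2 0 0 0; 1 -2 0 0 0; 1 -1.5 0 0 0; 1 0 0 0 0.02; 1 0 0 0 0.02; 1 0 0 0 0"

```text
time: 4.62
tcp_pos: [0.5189, -0.3213, 0.1852]
tool_rot: [-0.022, 0.705, 0.019, 0.708]
contact_force: [0.1, -0.9, -6.8]
width: 0.0398
```

Run:
```python
from h import *
p=W([-.018,0,0],(0.5563,-0.083,-1.5076,0))[0]; print(p)
rem([p[0],p[1],.185],-1.5076+np.pi/2)
s,c=snap('wrist','w4.png')
```

```text
[ 0.55516322 -0.06503593  0.        ]
t 4.62 tcp [ 0.5189 -0.3213  0.1852] toolx [ 0.005 -0.004 -1.   ] zang 0.058 F [ 0.1 -0.9 -6.8] w 0.0398 j [-0.57  0.47  1.71 -0.    0.95 -0.63]
 twist -0.005  then shift cm [-0.06 25.35  5.24]  (before twist [-0.06 25.37  5.12] )
```

Emit:
jog_arm --steps "1 0 1 0.3 0; 1 0 2 0.5 0; 1 0 2.5 0.5 0; 1 0 2.5 0.5 0; 1 0 2.5 0.5 0; 1 0 2.5 0.5 0; 1 0 2.5 0.5 0; 1 0 2.5 0.5 0; 1 0 2 0.5 0; 1 0 1 0.2 0; 1 0 0 0 0; 1 0 0 0 0"

```text
time: 5.67
tcp_pos: [0.5448, -0.0923, 0.1709]
tool_rot: [-0.018, 0.713, 0.022, 0.701]
contact_force: [0.3, -0.6, -5.4]
width: 0.0404
```

Run:
```python
from h import *
rem([.5552,-.065,.185],-1.5076+np.pi/2)
```

```text
t 5.67 tcp [ 0.5448 -0.0923  0.1709] toolx [-0.018  0.005 -1.   ] zang 0.058 F [ 0.3 -0.6 -5.4] w 0.0404 j [-0.19  0.42  1.83  0.    0.9  -0.25]
 twist -0.005  then shift cm [-1.41  2.67  1.18]  (before twist [-1.41  2.67  1.17] )
```

Emit:
jog_arm --steps "1 -0.8 1.5 0.6 0; 1 -0.7 1.5 0.6 0; 1 0 0.3 0.1 0; 1 0 0 0 0; 1 0 0 0 0"

```text
time: 6.08
tcp_pos: [0.5547, -0.0618, 0.184]
tool_rot: [-0.018, 0.715, 0.021, 0.699]
contact_force: [-0.5, 0.3, -5.8]
width: 0.0398
```

Run:
```python
from h import *
rem([.5552,-.065,.185],-1.5076+np.pi/2)
s,c=snap('wrist','w5.png')
s,c=snap('top'); crop(c,'t5.png',290,110,450,260,5)
```

```text
t 6.08 tcp [ 0.5547 -0.0618  0.184 ] toolx [-0.022  0.004 -1.   ] zang 0.055 F [-0.5  0.3 -5.8] w 0.0398 j [-0.13  0.41  1.81  0.    0.94 -0.19]
 twist -0.008  then shift cm [-0.11 -0.32  0.02]  (before twist [-0.11 -0.32  0.03] )
```

```bash
python3 - <<'E'
from h import *
im=cv2.imread('pics/w5.png')
a=cv2.resize(im[140:290,60:260],None,fx=4,fy=4,interpolation=cv2.INTER_CUBIC)
b=cv2.resize(im[140:290,400:600],None,fx=4,fy=4,interpolation=cv2.INTER_CUBIC)
d=cv2.resize(im[55:215,160:490],None,fx=2.4,fy=2.4,interpolation=cv2.INTER_CUBIC)
cv2.imwrite('pics/w5a.png',a);cv2.imwrite('pics/w5b.png',b);cv2.imwrite('pics/w5d.png',d)
E
cat >> h.py <<'E'
def px(l,x0,y0,k=4): return (np.array(l,float)+.5)/k-.5+[x0,y0]
def pnp(c,P,uv,frame_cam):
    "6dof pose of model in world. frame_cam=(Rm,t)"
    ok,rv,tv=cv2.solvePnP(np.array(P,float),np.array(uv,float),c['camera_matrix'],c['D'])
    Rc=cv2.Rodrigues(rv)[0]; F=np.diag([1.,-1,-1])
    Rm,t=frame_cam
    e=cv2.projectPoints(np.array(P,float),rv,tv,c['camera_matrix'],c['D'])[0][:,0]-uv
    return Rm@F@Rc, Rm@F@tv[:,0]+t, e
E
python3 - <<'E'
from h import *
s=manip.get_state(); _,c=snap('wrist')
P=np.array([(-20,-130,52),(0,-130,52),(-51,-130,10),(-51,-112,10),(-20,-130,10),(-20,-112,10),(-20,130,52),(0,130,52),(-51,112,10),(-51,130,10),(-20,112,10),(-20,130,10)])/1000
uv=np.r_[px([(46,377),(75,512),(178,90),(285,82),(207,280),(305,275)],60,140),px([(616,362),(590,496),(372,76),(482,78),(347,264),(453,268)],400,140)]
Rb,tb,e=pnp(c,P,uv,campose(s,c)); print('bar',tb.round(4),R.from_matrix(Rb).as_euler('ZYX').round(4)); print(e.round(1).tolist())
Pc=np.array([(-127,-135,6),(-127,135,6),(-120,-100,48),(-120,100,48),(-70,100,48),(-70,-100,48)])/1000
uc=px([(20,42),(757,30),(67,50),(704,40),(694,202),(81,207)],160,55,2.4)
v,r=fit([(s,c,np.arange(6),uc)],[.556,-.083,-1.51],0,Pc); print('cass',v.round(4),r.round(1).tolist())
cr=R.from_euler('z',v[2]).as_matrix()
print('bar in cass',((tb-[v[0],v[1],0])@cr).round(4),R.from_matrix(cr.T@Rb).as_euler('ZYX').round(4))
E
```

```text
bar [ 0.5509 -0.0676  0.1019] [-1.5114  0.0239 -0.0298]
[[-0.8, -0.1], [-0.2, -0.3], [-1.2, -0.5], [-0.0, 1.1], [0.1, -0.5], [2.5, 0.5], [0.4, -0.1], [-0.5, -0.2], [0.3, 0.2], [0.3, -0.2], [-0.3, 0.7], [-0.2, -0.5]]
cass [ 0.5571 -0.081  -1.5024] [[-1.8, -0.2], [1.1, 0.1], [0.6, -0.1], [-0.0, 0.1], [-0.9, -0.3], [1.0, 0.4]]
bar in cass [-0.0138 -0.0053  0.1019] [-0.009   0.0239 -0.0298]
```

Emit:
jog_arm --steps "1 0 -0.7 0.5 -0.009; 1 1 0 0 0; 1 1.5 0 0 0; 1 1.5 0 0 0; 1 1 0 0 0; 1 0 0 0 0; 1 0 0 0 0"

```text
time: 6.82
tcp_pos: [0.5592, -0.0724, 0.1294]
tool_rot: [-0.02, 0.714, 0.023, 0.699]
contact_force: [0.4, 2.4, -4.2]
width: 0.04
```

Run:
```python
from h import *
rem([.56,-.0685,.095],-1.5024+np.pi/2)
s,c=snap('wrist','w6.png')
im=cv2.imread('pics/w6.png')
a=cv2.resize(im[140:290,60:260],None,fx=4,fy=4,interpolation=cv2.INTER_CUBIC)
b=cv2.resize(im[140:290,400:600],None,fx=4,fy=4,interpolation=cv2.INTER_CUBIC)
cv2.imwrite('pics/w6a.png',a);cv2.imwrite('pics/w6b.png',b)
```

```text
t 6.82 tcp [ 0.5592 -0.0724  0.1294] toolx [-0.022  0.004 -1.   ] zang 0.061 F [ 0.4  2.4 -4.2] w 0.04 j [-0.15  0.5   1.83  0.    0.84 -0.21]
 twist -0.007  then shift cm [3.44 0.36 0.18]  (before twist [3.44 0.37 0.18] )
```

```bash
python3 - <<'E'
from h import *
im=cv2.imread('pics/w6.png')
d=cv2.resize(im[35:215,120:520],None,fx=2,fy=2,interpolation=cv2.INTER_CUBIC)
cv2.imwrite('pics/w6d.png',d)
E
cat >> h.py <<'E'
BARP=np.array([(-20,-130,52),(0,-130,52),(-51,-130,10),(-51,-112,10),(-20,-130,10),(-20,-112,10),(-20,130,52),(0,130,52),(-51,112,10),(-51,130,10),(-20,112,10),(-20,130,10)])/1000
CASP=np.array([(-127,-135,6),(-127,135,6),(-120,-100,48),(-120,100,48),(-70,100,48),(-70,-100,48)])/1000
def barcass(s,c,uv,uc):
    Rb,tb,e=pnp(c,BARP,uv,campose(s,c)); print('bar',tb.round(4),R.from_matrix(Rb).as_euler('ZYX').round(4)); print(e.round(1).tolist())
    v,r=fit([(s,c,np.arange(6),uc)],[.556,-.083,-1.51],0,CASP); print('cass',v.round(4),r.round(1).tolist())
    cr=R.from_euler('z',v[2]).as_matrix()
    print('bar in cass',((tb-[v[0],v[1],0])@cr).round(4),R.from_matrix(cr.T@Rb).as_euler('ZYX').round(4))
E
python3 - <<'E'
from h import *
s=manip.get_state(); _,c=snap('wrist')
uv=np.r_[px([(88,363),(107,494),(218,93),(323,93),(245,279),(343,277)],60,140),px([(626,368),(602,506),(382,90),(492,93),(358,282),(470,284)],400,140)]
uc=px([(19,32),(769,22),(58,30),(724,21),(710,192),(75,195)],120,35,2)
barcass(s,c,uv,uc)
E
```

```text
bar [ 0.5582 -0.0806  0.0453] [-1.5036 -0.0172  0.0047]
[[-1.5, -0.3], [0.2, 0.1], [0.0, 0.2], [0.3, -0.1], [0.1, -0.1], [1.3, 0.5], [0.3, 0.3], [-0.3, -0.0], [0.0, 0.3], [0.4, -0.3], [0.1, 0.0], [-0.9, -0.5]]
cass [ 0.5576 -0.0809 -1.4999] [[-0.4, -0.8], [0.7, -0.5], [0.3, 0.2], [-0.3, 0.5], [-1.1, -0.3], [0.8, 0.6]]
bar in cass [-0.0002  0.0007  0.0453] [-0.0037 -0.0172  0.0047]
```

Emit:
jog_arm --steps "1 0 0.6 0 -0.004; 1 0 0 0 0; 1 0 0 0 0"

```text
time: 7.17
tcp_pos: [0.5597, -0.0661, 0.1308]
tool_rot: [-0.022, 0.714, 0.025, 0.7]
contact_force: [0.6, -0.5, -5.9]
width: 0.04
```

Run:
```python
from h import *
rem([.56,-.0685,.095],-1.5024+np.pi/2)
s,c=snap('wrist','w7.png')
im=cv2.imread('pics/w7.png')
a=cv2.resize(im[140:290,60:260],None,fx=2,fy=2,interpolation=cv2.INTER_CUBIC)
b=cv2.resize(im[140:290,400:600],None,fx=2,fy=2,interpolation=cv2.INTER_CUBIC)
d=cv2.resize(im[35:215,120:520],None,fx=2,fy=2,interpolation=cv2.INTER_CUBIC)
e=np.zeros((660,800,3),np.uint8); e[:300,:400]=a; e[:300,400:]=b; e[300:660]=d
cv2.imwrite('pics/w7c.png',e[:600])
```

```text
t 7.17 tcp [ 0.5597 -0.0661  0.1308] toolx [-0.02   0.003 -1.   ] zang 0.065 F [ 0.6 -0.5 -5.9] w 0.04 j [-0.14  0.5   1.83  0.    0.84 -0.21]
 twist -0.003  then shift cm [ 3.58 -0.26  0.08]  (before twist [ 3.58 -0.26  0.08] )
```

Run:
```python
from h import *
s=manip.get_state(); _,c=snap('wrist')
uv=np.r_[px([(43,183),(52,247),(109,46),(162,46),(122,139),(171,138)],60,140,2),px([(312,184),(301,254),(191,46),(245,46),(180,141),(235,142)],400,140,2)]
uc=px([(21,46),(763,42),(59,50),(718,46),(702,213),(77,214)],120,35,2)
barcass(s,c,uv,uc)
```

```text
bar [ 0.5591 -0.0744  0.0469] [-1.5003 -0.0172  0.0059]
[[-1.3, -1.0], [0.7, 0.2], [-0.3, 0.3], [-0.2, 0.0], [0.0, 0.1], [1.3, 0.7], [0.8, 0.5], [-0.4, -0.4], [-0.0, -0.1], [0.9, 0.1], [-0.5, 0.1], [-1.0, -0.4]]
cass [ 0.5576 -0.0809 -1.5014] [[-0.6, 0.1], [0.6, -0.0], [0.7, 0.2], [-0.4, 0.2], [-0.7, -0.3], [0.4, -0.3]]
bar in cass [-0.0064  0.002   0.0469] [ 0.0011 -0.0172  0.0059]
```

Emit:
jog_arm --steps "1 1 0 -0.2 0; 1 0.8 0 0 0; 1 0 0 0 0; 1 0 0 0 0"

```text
time: 7.6
tcp_pos: [0.5574, -0.0664, 0.1115]
tool_rot: [-0.022, 0.713, 0.024, 0.7]
contact_force: [0.6, 0.4, -5.0]
width: 0.0398
```

Run:
```python
from h import *
rem([.5577,-.0661,.09],-1.5024+np.pi/2)
```

```text
t 7.6 tcp [ 0.5574 -0.0664  0.1115] toolx [-0.019  0.003 -1.   ] zang 0.065 F [ 0.6  0.4 -5. ] w 0.0398 j [-0.14  0.53  1.84  0.    0.79 -0.21]
 twist -0.003  then shift cm [2.15 0.02 0.07]  (before twist [2.15 0.02 0.07] )
```

Emit:
jog_arm --steps "1 0.8 0 0 0; 1 0.7 0 0 0; 1 0.3 0 0 0; 1 0 0 0 0; 1 0 0 0 0"

```text
time: 8.02
tcp_pos: [0.557, -0.0667, 0.0909]
tool_rot: [-0.022, 0.714, 0.024, 0.7]
contact_force: [-0.7, -2.0, 0.6]
width: 0.0399
```

Run:
```python
from h import *
rem([.5577,-.0661,.09],-1.5024+np.pi/2)
```

```text
t 8.02 tcp [ 0.557  -0.0667  0.0909] toolx [-0.019  0.003 -1.   ] zang 0.065 F [-0.7 -2.   0.6] w 0.0399 j [-0.14  0.56  1.85  0.    0.76 -0.21]
 twist -0.003  then shift cm [0.09 0.05 0.08]  (before twist [0.09 0.05 0.08] )
```

Emit:
jog_arm --steps "1 0 -0.3 0 0; 1 0 -0.2 0 0; 1 0 -0.15 0 0; 1 0 -0.1 0 0; 1 0 0 0 0; 1 0 0 0 0" --newtons 15

```text
time: 8.52
tcp_pos: [0.5581, -0.0741, 0.0916]
tool_rot: [-0.021, 0.713, 0.025, 0.7]
contact_force: [0.1, 1.2, -6.1]
width: 0.0402
```

Run:
```python
from h import *
rem([.5577,-.0661,.09],-1.5024+np.pi/2)
```

```text
t 8.52 tcp [ 0.5581 -0.0741  0.0916] toolx [-0.018  0.004 -1.   ] zang 0.065 F [ 0.1  1.2 -6.1] w 0.0402 j [-0.15  0.56  1.84  0.    0.76 -0.22]
 twist -0.003  then shift cm [0.16 0.8  0.01]  (before twist [0.16 0.8  0.01] )
```

Emit:
jog_arm --steps "1 0.2 0 0 0; 1 0.1 0 0 0; 1 0 -0.15 0 0; 1 0 -0.15 0 0; 1 0 -0.1 0 0; 1 0 0 0 0"

```text
time: 9.02
tcp_pos: [0.5583, -0.0759, 0.0907]
tool_rot: [-0.02, 0.713, 0.026, 0.701]
contact_force: [0.1, 1.3, -5.1]
width: 0.0403
```

Run:
```python
from h import *
rem([.5577,-.0661,.09],-1.5024+np.pi/2)
s,c=snap('wrist','w8.png')
```

```text
t 9.02 tcp [ 0.5583 -0.0759  0.0907] toolx [-0.017  0.007 -1.   ] zang 0.065 F [ 0.1  1.3 -5.1] w 0.0403 j [-0.16  0.56  1.84  0.01  0.76 -0.23]
 twist -0.004  then shift cm [0.07 0.98 0.01]  (before twist [0.07 0.98 0.01] )
```

Emit:
jog_arm --steps "1 0.3 0 0 0; 1 0.2 0 0 0; 1 0.1 -0.3 0 0; 1 0 -0.3 0 0; 1 0 -0.3 0 0; 1 0 0 0 0"

```text
time: 9.57
tcp_pos: [0.5589, -0.0829, 0.0898]
tool_rot: [-0.019, 0.712, 0.026, 0.701]
contact_force: [-0.1, 1.2, -6.4]
width: 0.0401
```

Run:
```python
from h import *
rem([.5577,-.0661,.09],-1.5024+np.pi/2)
```

```text
t 9.57 tcp [ 0.5589 -0.0829  0.0898] toolx [-0.016  0.01  -1.   ] zang 0.064 F [-0.1  1.2 -6.4] w 0.0401 j [-0.17  0.56  1.84  0.01  0.76 -0.24]
 twist -0.004  then shift cm [-0.01  1.68 -0.01]  (before twist [-0.01  1.68 -0.01] )
```

Run:
```python
from h import *
s,c=snap('wrist','w9.png')
s,c=snap('scene'); crop(c,'s9.png',180,100,380,250,4)
```

Emit:
jog_arm --steps "-0.2 0 0 0 0; -0.2 0 0 0 0; -0.2 0 0 0 0; -0.2 0 0 0 0; -0.2 0 0 0 0"

```text
time: 10.08
tcp_pos: [0.5611, -0.0846, 0.0914]
tool_rot: [-0.02, 0.711, 0.025, 0.703]
contact_force: [-0.3, 0.2, -0.3]
width: 0.0528
```

Run:
```python
from h import *
rem([.5577,-.0661,.09],-1.5024+np.pi/2)
s,c=snap('wrist','w10.png')
im=c['img'][:,:,::-1]
a=cv2.resize(im[120:320,60:260],None,fx=3,fy=3,interpolation=cv2.INTER_CUBIC)
b=cv2.resize(im[120:320,390:590],None,fx=3,fy=3,interpolation=cv2.INTER_CUBIC)
cv2.imwrite('pics/w10a.png',a);cv2.imwrite('pics/w10b.png',b)
```

```text
t 10.08 tcp [ 0.5611 -0.0846  0.0914] toolx [-0.012  0.007 -1.   ] zang 0.065 F [-0.3  0.2 -0.3] w 0.0528 j [-0.17  0.56  1.84  0.01  0.76 -0.24]
 twist -0.003  then shift cm [ 0.16  1.86 -0.22]  (before twist [ 0.16  1.86 -0.22] )
```

```bash
cat >> h.py <<'E'
CASP2=np.r_[CASP,[(0,-.13,.048),(0,.13,.048)]]
def barcass2(s,c,uv,uc,z=None):
    Rb,tb,e=pnp(c,BARP,uv,campose(s,c)); print('bar',tb.round(4),R.from_matrix(Rb).as_euler('ZYX').round(4)); print(e.round(1).tolist())
    v,r=fit([(s,c,np.arange(8),uc)],[.556,-.083,-1.51],0,CASP2); print('cass',v.round(4),r.round(1).tolist())
    cr=R.from_euler('z',v[2]).as_matrix()
    print('bar in cass',((tb-[v[0],v[1],0])@cr).round(4),R.from_matrix(cr.T@Rb).as_euler('ZYX').round(4))
    w,r=fit([(s,c,np.arange(12),uv)],v,.006,BARP); print('flat fit bar',((W([0,0,0],(w[0],w[1],0,0))[0]-[v[0],v[1],0])@cr).round(4),(w[2]-v[2]).round(4),r.round(1).tolist())
E
python3 - <<'E'
from h import *
s=manip.get_state(); _,c=snap('wrist')
uv=np.r_[px([(30,232),(47,333),(135,38),(215,37),(153,182),(234,181)],60,120,3),px([(497,232),(482,336),(310,32),(393,33),(295,173),(378,180)],390,120,3)]
uc=np.r_[[(93,20),(533,18),(108,10),(513,12),(506,114),(118,116)],px([(90,358)],60,120,3),px([(433,359)],390,120,3)]
barcass2(s,c,uv,uc)
E
```

```text
bar [ 0.5567 -0.0729  0.0062] [-1.4997 -0.003   0.006 ]
[[-1.0, -0.3], [0.2, 0.8], [-0.2, -0.2], [0.2, -0.4], [1.1, -0.0], [0.4, 0.1], [0.8, -0.9], [-0.8, 0.1], [0.3, -0.5], [0.9, -0.5], [-0.7, 2.0], [-1.0, -0.2]]
cass [ 0.5573 -0.0812 -1.505 ] [[-1.2, -0.7], [0.9, -0.1], [0.5, 2.5], [0.8, -1.1], [-3.6, 0.4], [2.2, -1.4], [-0.8, -0.7], [1.4, 0.6]]
bar in cass [-0.0083  0.      0.0062] [ 0.0053 -0.003   0.006 ]
flat fit bar [-0.0083  0.0003  0.    ] 0.004 [[-0.7, -0.2], [0.6, 1.1], [-0.3, -0.4], [0.3, -0.6], [1.0, -0.1], [0.5, 0.0], [0.7, -0.9], [-1.0, -0.1], [0.3, -0.4], [0.7, -0.3], [-0.7, 1.9], [-1.2, -0.3]]
```

Emit:
jog_arm --steps "-0.2 0.1 1 -0.2 0; -0.2 0.1 0.9 -0.2 0; -0.2 0 0.2 -0.1 0; -0.2 0 0 0 0; -0.2 0 0 0 0"

```text
time: 10.6
tcp_pos: [0.5537, -0.0611, 0.0894]
tool_rot: [-0.021, 0.711, 0.026, 0.702]
contact_force: [-0.1, 0.5, 0.3]
width: 0.0527
```

Run:
```python
from h import *
rem([.556,-.063,.087],-1.5024+np.pi/2)
```

```text
t 10.6 tcp [ 0.5537 -0.0611  0.0894] toolx [-0.012  0.007 -1.   ] zang 0.065 F [-0.1  0.5  0.3] w 0.0527 j [-0.13  0.55  1.86  0.01  0.74 -0.2 ]
 twist -0.003  then shift cm [ 0.23 -0.2   0.22]  (before twist [ 0.23 -0.2   0.22] )
```

Regrip at 45 N, then push forward.

Emit:
jog_arm --steps "-0.2 0.2 -0.1 0.2 0; -0.2 0 0 0 0; 1 0 0 0 0; 1 0 0 0 0; 1 0 0 0 0; 1 0 0 0 0; 1 0 0 0 0; 1 0 0 0 0" --newtons 45

```text
time: 11.27
tcp_pos: [0.5564, -0.0621, 0.0872]
tool_rot: [-0.021, 0.711, 0.026, 0.703]
contact_force: [-0.7, 0.4, 0.3]
width: 0.04
```

Emit:
jog_arm --steps "1 0 -0.3 0 0; 1 0 -0.3 0 0; 1 0 -0.2 0 0; 1 0 0 0 0; 1 0 0 0 0"

```text
time: 11.68
tcp_pos: [0.557, -0.0701, 0.0872]
tool_rot: [-0.02, 0.711, 0.026, 0.703]
contact_force: [-0.7, 4.2, 2.0]
width: 0.04
```

Run:
```python
from h import *
rem([.556,-.071,.087],-1.5024+np.pi/2)
s,c=snap('wrist','w11.png')
```

```text
t 11.68 tcp [ 0.557  -0.0701  0.0872] toolx [-0.011  0.008 -1.   ] zang 0.066 F [-0.7  4.2  2. ] w 0.04 j [-0.15  0.56  1.85  0.01  0.74 -0.22]
 twist -0.003  then shift cm [ 0.02 -0.09 -0.11]  (before twist [ 0.02 -0.09 -0.11] )
```

Emit:
jog_arm --steps "1 0 -0.15 0 0; 1 0 -0.15 0 0; 1 0 0 0 0"

```text
time: 11.98
tcp_pos: [0.557, -0.07, 0.0872]
tool_rot: [-0.018, 0.711, 0.027, 0.703]
contact_force: [0.5, 0.6, -1.0]
width: 0.04
```

Emit:
jog_arm --steps "1 0 -0.2 0 0; 1 0 -0.2 0 0; 1 0 0 0 0"

```text
time: 12.23
tcp_pos: [0.5571, -0.0702, 0.0873]
tool_rot: [-0.016, 0.711, 0.029, 0.702]
contact_force: [-0.1, 0.3, -1.1]
width: 0.0399
```

Emit:
jog_arm --steps "1 0 -0.5 0 0; 1 0 -0.5 0 0"

```text
time: 12.4
tcp_pos: [0.5574, -0.0755, 0.0877]
tool_rot: [-0.013, 0.711, 0.031, 0.702]
contact_force: [-0.9, 17.3, 4.2]
width: 0.0398
```

Run:
```python
from h import *
rem([.556,-.071,.087],-1.5024+np.pi/2)
```

```text
t 12.4 tcp [ 0.5574 -0.0755  0.0877] toolx [-0.014  0.026 -1.   ] zang 0.062 F [-0.9 17.3  4.2] w 0.0398 j [-0.17  0.56  1.85  0.03  0.75 -0.25]
 twist -0.007  then shift cm [ 0.09  0.46 -0.11]  (before twist [ 0.09  0.46 -0.11] )
```

Emit:
jog_arm --steps "0.8 0 0 0 0; 0.2 0 0 0 0; -0.2 0 0 0 0; -0.2 0 0 0 0; -0.2 0 0 0 0; -0.2 -1.5 0 0 0; -0.2 -2.5 0 0 0; -0.2 -2.5 0 0 0; -0.2 -2.5 0 0 0; -0.2 -1.5 0 0 0; -0.2 0 0 0 0; -0.2 0 0 0 0"

```text
time: 13.4
tcp_pos: [0.5573, -0.082, 0.1953]
tool_rot: [-0.013, 0.713, 0.029, 0.7]
contact_force: [0.2, 0.4, -0.2]
width: 0.0528
```

Run:
```python
from h import *
rem([.556,-.071,.2],-1.5024+np.pi/2)
s,c=snap('wrist','w12.png')
```

```text
t 13.4 tcp [ 0.5573 -0.082   0.1953] toolx [-0.019  0.023 -1.   ] zang 0.059 F [ 0.2  0.4 -0.2] w 0.0528 j [-0.18  0.41  1.79  0.02  0.97 -0.25]
 twist -0.009  then shift cm [-0.44  1.11 -0.07]  (before twist [-0.44  1.11 -0.08] )
```

```bash
python3 - <<'E'
from h import *
im=cv2.imread('pics/w12.png')
a=cv2.resize(im[40:270,150:490],None,fx=2.35,fy=2.35,interpolation=cv2.INTER_CUBIC)
cv2.imwrite('pics/w12a.png',a)
E
cat >> h.py <<'E'
CASP3=np.r_[CASP2,[(.058,-.13,.048),(.058,.13,.048)]]
def bc3(s,c,uv,uc,cp=CASP3):
    v,r=fit([(s,c,np.arange(len(uc)),uc)],[.556,-.083,-1.51],0,cp); print('cass',v.round(4),r.round(1).tolist())
    cr=R.from_euler('z',v[2]).as_matrix()
    Rb,tb,e=pnp(c,BARP,uv,campose(s,c)); print('pnp bar in cass',((tb-[v[0],v[1],0])@cr).round(4),R.from_matrix(cr.T@Rb).as_euler('ZYX').round(4))
    w,r=fit([(s,c,np.arange(12),uv)],v,.006,BARP); print('flat fit bar',((W([0,0,0],(w[0],w[1],0,0))[0]-[v[0],v[1],0])@cr).round(4),(w[2]-v[2]).round(4),r.round(1).tolist())
    return v
E
python3 - <<'E'
from h import *
s=manip.get_state(); _,c=snap('wrist')
uv=px([(26,317),(33,372),(63,223),(107,220),(70,298),(112,297),(768,315),(765,369),(684,215),(729,214),(682,292),(726,292)],150,40,2.35)
uc=px([(45,32),(749,25),(95,31),(697,24),(688,178),(105,183),(48,379),(750,377),(65,521),(737,519)],150,40,2.35)
v=bc3(s,c,uv,uc)
print(px([(33,372),(765,369)],150,40,2.35), proj(s,c,W([(0,-.13,.058),(0,.13,.058),(-.004,-.13,.058),(-.004,.13,.058)],(*v,0))))
E
```

```text
cass [ 0.5574 -0.0809 -1.5014] [[-0.4, -0.0], [0.8, -0.6], [0.1, 0.1], [-0.1, -0.0], [-0.5, -0.0], [1.0, 0.1], [-1.1, -0.1], [1.2, -0.8], [-0.7, 0.8], [-0.3, 1.1]]
pnp bar in cass [-0.0049 -0.0006  0.0053] [0.0016 0.0048 0.0031]
flat fit bar [-0.0048 -0.0005  0.    ] 0.0011 [[-0.7, 0.4], [-0.9, 0.5], [-0.4, -1.1], [0.0, -0.2], [0.1, 0.4], [0.9, 0.5], [1.0, -1.1], [-0.3, -0.2], [0.7, -0.4], [1.1, 0.0], [-1.0, 0.8], [-0.5, 0.8]]
[[163.75531915 198.0106383 ]
 [475.24468085 196.73404255]] [[164.17090931 203.82768657]
 [474.95265478 202.36694736]
 [163.60589293 199.22990579]
 [475.47385725 197.69349582]]
```

Run:
```python
from h import *
p=W([-.047,0.0,.048],(0.5574,-.0809,-1.5014,0))[0]; print(p)
rem(p,-1.5014+np.pi/2)
```

```text
[ 0.55414099 -0.03401313  0.048     ]
t 13.5 tcp [ 0.5569 -0.0818  0.1944] toolx [-0.021  0.023 -1.   ] zang 0.059 F [-0.5 -0.6  0.6] w 0.0526 j [-0.18  0.41  1.79  0.02  0.97 -0.25]
 twist -0.01  then shift cm [14.75  4.43  0.34]  (before twist [14.75  4.43  0.29] )
```

Emit:
jog_arm --steps "1 0 2 0.2 -0.01; 1 0 2 0.1 0; 1 0 0.4 0 0; 1 0 0 0 0; 1 3 0 0 0; 1 3 0 0 0; 1 2.5 0 0 0; 1 0 0 0 0; 1 0 0 0 0"

```text
time: 14.25
tcp_pos: [0.5516, -0.0373, 0.1002]
tool_rot: [-0.016, 0.717, 0.033, 0.696]
contact_force: [0.4, -0.2, 0.7]
width: 0.0005
```

Run:
```python
from h import *
rem([.5541,-.034,.048],-1.5014+np.pi/2)
s,c=snap('wrist','w13.png')
```

```text
t 14.25 tcp [ 0.5516 -0.0373  0.1002] toolx [-0.031  0.022 -0.999] zang 0.07 F [ 0.4 -0.2  0.7] w 0.0005 j [-0.1   0.54  1.85  0.03  0.78 -0.19]
 twist 0.0  then shift cm [5.21 0.19 0.42]  (before twist [5.21 0.19 0.42] )
```

Emit:
jog_arm --steps "1 0 0.2 0.4 0; 1 1.5 0 0 0; 1 1.5 0 0 0; 1 1.2 0 0 0; 1 0.8 0 0 0; 1 0 0 0 0"

```text
time: 14.8
tcp_pos: [0.561, -0.0353, 0.056]
tool_rot: [-0.017, 0.713, 0.032, 0.701]
contact_force: [-0.7, -0.4, -0.2]
width: 0.0004
```

Run:
```python
from h import *
rem([.5541,-.034,.048],-1.5014+np.pi/2)
s,c=snap('wrist','w14.png')
```

```text
t 14.8 tcp [ 0.561  -0.0353  0.056 ] toolx [-0.017  0.021 -1.   ] zang 0.069 F [-0.7 -0.4 -0.2] w 0.0004 j [-0.09  0.62  1.85  0.03  0.69 -0.19]
 twist -0.001  then shift cm [ 0.81  0.16 -0.67]  (before twist [ 0.81  0.16 -0.67] )
```

Emit:
jog_arm --steps "1 0.5 0.2 -0.5 0; 1 0.3 0.5 0 0; 1 0 0.6 0 0; 1 0 0.4 0 0; 1 0 0.3 0 0; 1 0 0 0 0"

```text
time: 15.35
tcp_pos: [0.5566, -0.0241, 0.0503]
tool_rot: [-0.025, 0.71, 0.029, 0.703]
contact_force: [0.2, 0.3, 1.1]
width: 0.0003
```

Run:
```python
from h import *
rem([.5541,-.034,.048],-1.5014+np.pi/2)
```

```text
t 15.35 tcp [ 0.5566 -0.0241  0.0503] toolx [-0.011  0.005 -1.   ] zang 0.076 F [0.2 0.3 1.1] w 0.0003 j [-0.07  0.62  1.87  0.01  0.66 -0.15]
 twist 0.007  then shift cm [ 0.23 -0.97 -0.31]  (before twist [ 0.23 -0.97 -0.32] )
```

Emit:
jog_arm --steps "1 0 0.3 0 0; 1 0 0.3 0 0; 1 0 0 0 0; 1 0 -0.3 0 -0.007; 1 0 -0.3 0 0; 1 0 0 0 0"

```text
time: 15.85
tcp_pos: [0.5573, -0.0288, 0.0514]
tool_rot: [-0.032, 0.709, 0.03, 0.704]
contact_force: [0.4, -0.4, 0.2]
width: 0.0006
```

Run:
```python
from h import *
rem([.5541,-.049,.048],-1.5014+np.pi/2)
```

```text
t 15.85 tcp [ 0.5573 -0.0288  0.0514] toolx [-0.008 -0.003 -1.   ] zang 0.088 F [ 0.4 -0.4  0.2] w 0.0006 j [-0.07  0.62  1.87 -0.01  0.66 -0.15]
 twist 0.018  then shift cm [ 0.34 -2.   -0.45]  (before twist [ 0.34 -1.99 -0.49] )
```

Emit:
jog_arm --steps "1 0.2 -0.5 -0.4 0.018; 1 0 -0.5 0 0; 1 0 -0.3 0 0; 1 0 -0.3 0 0; 1 0 -0.3 0 0; 1 0 -0.2 0 0; 1 0 0 0 0"

```text
time: 16.43
tcp_pos: [0.5546, -0.0491, 0.0502]
tool_rot: [-0.023, 0.709, 0.024, 0.704]
contact_force: [0.3, 1.6, -1.4]
width: 0.0004
```

Run:
```python
from h import *
rem([.5541,-.049,.048],-1.5014+np.pi/2)
```

```text
t 16.43 tcp [ 0.5546 -0.0491  0.0502] toolx [-0.008  0.001 -1.   ] zang 0.067 F [ 0.3  1.6 -1.4] w 0.0004 j [-0.11  0.62  1.87 -0.    0.66 -0.18]
 twist -0.002  then shift cm [ 0.22  0.02 -0.04]  (before twist [ 0.22  0.02 -0.04] )
```

One firmer push to confirm it is seated.

Emit:
jog_arm --steps "1 0 -0.4 0 0; 1 0 -0.4 0 0"

```text
time: 16.6
tcp_pos: [0.5544, -0.0512, 0.0502]
tool_rot: [-0.019, 0.71, 0.026, 0.703]
contact_force: [-0.2, 45.0, 10.8]
width: 0.0001
```

Emit:
jog_arm --steps "1 0 0 0 0; 1 0 0.3 0 0; 1 0 0.4 0 0; 1 0 0.4 0 0; 1 0 0 0 0; 1 -2 0 0 0; 1 -2.5 0 0 0; 1 -3 0 0 0; 1 -3 0 0 0; 1 -3 0 0 0; 1 -1 0 0 0; 1 0 0 0 0"

```text
time: 17.6
tcp_pos: [0.5537, -0.0413, 0.1991]
tool_rot: [-0.019, 0.712, 0.026, 0.701]
contact_force: [-0.2, 0.1, 0.1]
width: 0.0004
```

Run:
```python
from h import *
rem([.5541,-.049,.048],-1.5014+np.pi/2)
s,c=snap('wrist','w15.png')
crop(c,'w15a.png',150,60,490,290,2.35)
```

```text
t 17.6 tcp [ 0.5537 -0.0413  0.1991] toolx [-0.016  0.009 -1.   ] zang 0.063 F [-0.2  0.1  0.1] w 0.0004 j [-0.1   0.39  1.81  0.01  0.96 -0.17]
 twist -0.006  then shift cm [15.1  -0.93  0.22]  (before twist [15.1  -0.93  0.22] )
```

Run:
```python
from h import *
s=manip.get_state(); _,c=snap('wrist')
uv=px([(46,382),(50,433),(77,280),(121,278),(85,348),(127,347),(751,382),(748,431),(673,274),(718,275),(669,346),(714,348)],150,60,2.35)
uc=px([(57,86),(740,82),(108,101),(689,98),(678,243),(119,244)],150,60,2.35)
v=bc3(s,c,uv,uc,CASP)
w,r=fit([(s,c,np.arange(12),uv)],v,.006,BARP);print(w)
# tube poses from top view; target grasp
for n,t in dict(A=(0.5998,0.2991,-1.4684),B=(0.4515,.3006,-1.5509),C=(.3771,.2936,-1.5521)).items():
    print(n);rem([t[0],t[1],.2],t[2]+np.pi/2)
```

```text
cass [ 0.5569 -0.0808 -1.5017] [[-0.5, -0.3], [0.8, -0.2], [-0.0, 0.2], [-0.2, 0.2], [-0.5, -0.1], [0.5, 0.2]]
pnp bar in cass [-0.0008 -0.0004  0.0047] [0.0053 0.0034 0.0095]
flat fit bar [-0.001  -0.0003  0.    ] 0.0024 [[-1.3, 0.3], [-0.2, 0.1], [-0.3, -1.3], [-0.6, -0.6], [-0.3, 0.9], [-0.1, 1.2], [1.4, -0.5], [-0.1, 0.4], [1.2, -0.0], [0.8, -0.5], [0.1, 0.9], [-0.7, -0.0]]
[ 0.55657073 -0.07982666 -1.49930521]
A
t 17.7 tcp [ 0.5526 -0.0411  0.1968] toolx [-0.019  0.01  -1.   ] zang 0.063 F [ 0.  -0.4  0.4] w 0.0004 j [-0.1   0.39  1.81  0.01  0.96 -0.17]
 twist -0.039  then shift cm [-0.09 33.36  8.17]  (before twist [-0.09 33.65  6.85] )
B
t 17.7 tcp [ 0.5526 -0.0411  0.1968] toolx [-0.019  0.01  -1.   ] zang 0.063 F [ 0.  -0.4  0.4] w 0.0004 j [-0.1   0.39  1.81  0.01  0.96 -0.17]
 twist 0.043  then shift cm [ 0.19 34.36 -9.43]  (before twist [ 0.19 34.74 -7.94] )
C
t 17.7 tcp [ 0.5526 -0.0411  0.1968] toolx [-0.019  0.01  -1.   ] zang 0.063 F [ 0.  -0.4  0.4] w 0.0004 j [-0.1   0.39  1.81  0.01  0.96 -0.17]
 twist 0.044  then shift cm [  0.33  33.79 -16.92]  (before twist [  0.33  34.51 -15.4 ] )
```

Emit:
jog_arm --steps "1 0 2 0.6 0; -1 0 3 0.6 0; -1 0 3 0.7 -0.01; -1 0 3 0.7 -0.01; -1 0 3 0.7 -0.01; -1 0 3 0.7 -0.01; -1 0 3 0.7 0; -1 0 3 0.7 0; -1 0 3 0.7 0; -1 0 3 0.7 0; -1 0 2 0.5 0; -1 0 0 0 0"

```text
time: 18.7
tcp_pos: [0.5875, 0.2832, 0.1675]
tool_rot: [-0.034, 0.726, 0.035, 0.685]
contact_force: [-0.1, -0.5, 0.3]
width: 0.07
```

Run:
```python
from h import *
rem([.5998,.2991,.2],-1.4684+np.pi/2)
s,c=snap('wrist','w16.png')
```

```text
t 18.7 tcp [0.5875 0.2832 0.1675] toolx [-0.058 -0.001 -0.998] zang 0.099 F [-0.1 -0.5  0.3] w 0.07 j [0.42 0.57 1.58 0.03 1.04 0.31]
 twist -0.004  then shift cm [-3.31  1.47  1.2 ]  (before twist [-3.31  1.47  1.19] )
```

```bash
python3 - <<'E'
from h import *
im=cv2.imread('pics/w16.png')
cv2.imwrite('pics/w16a.png',cv2.resize(im[130:330,270:420],None,fx=3.9,fy=3,interpolation=cv2.INTER_CUBIC))
E
python3 - <<'E'
from h import *
s=manip.get_state(); _,c=snap('wrist')
l=np.array([(328,62),(243,62),(243,223),(326,223)],float)
uv=np.c_[(l[:,0]+.5)/3.9-.5+270,(l[:,1]+.5)/3-.5+130]
P=np.array([(-22.5,9,9),(-22.5,-9,9),(22.5,-9,9),(22.5,9,9)])/1000
v,r=fit([(s,c,np.arange(4),uv)],[.6,.3,-1.47],.013,P); print(v,r.round(1).tolist())
rem([v[0],v[1],.2],-1.4684+np.pi/2)
E
```

```text
[ 0.59887347  0.30098409 -1.45507091] [[0.2, 0.1], [-0.2, 0.3], [-0.0, -0.2], [0.0, -0.2]]
t 18.8 tcp [0.5867 0.2799 0.1674] toolx [-0.06  -0.003 -0.998] zang 0.097 F [-0.3 -0.8  0.7] w 0.0782 j [0.42 0.57 1.58 0.03 1.04 0.31]
 twist -0.005  then shift cm [-3.33  1.98  1.23]  (before twist [-3.33  1.99  1.22] )
```

Emit:
jog_arm --steps "-1 0 1 0.6 -0.005; -1 0 1 0.6 0; -1 0 0 0 0; -1 4 0 0 0; -1 4 0 0 0; -1 0 0 0 0; -1 0 0 0 0; -1 0 0 0 0"

```text
time: 19.47
tcp_pos: [0.5951, 0.2971, 0.0853]
tool_rot: [-0.034, 0.727, 0.034, 0.685]
contact_force: [-0.8, -0.3, 0.0]
width: 0.0876
```

Run:
```python
from h import *
rem([.599,.3,.032],-1.4684+np.pi/2)
s,c=snap('wrist','w17.png')
```

```text
t 19.47 tcp [0.5951 0.2971 0.0853] toolx [-0.059 -0.003 -0.998] zang 0.096 F [-0.8 -0.3  0. ] w 0.0876 j [0.44 0.7  1.58 0.03 0.92 0.32]
 twist -0.006  then shift cm [5.29 0.23 0.73]  (before twist [5.29 0.24 0.73] )
```

Emit:
jog_arm --steps "-1 1.5 0.2 0.4 -0.006; -1 1.5 0 0.3 0; -1 1 0 0 0; -1 0.7 0 0 0; -1 0 0 0 0; -1 0 0 0 0"

```text
time: 20.02
tcp_pos: [0.6045, 0.3016, 0.0403]
tool_rot: [-0.035, 0.723, 0.038, 0.689]
contact_force: [-0.6, -0.3, 0.2]
width: 0.0876
```

Run:
```python
from h import *
rem([.599,.3,.031],-1.4684+np.pi/2)
s,c=snap('wrist','w18.png')
```

```text
t 20.02 tcp [0.6045 0.3016 0.0403] toolx [-0.049  0.002 -0.999] zang 0.102 F [-0.6 -0.3  0.2] w 0.0876 j [0.44 0.77 1.57 0.03 0.85 0.31]
 twist 0.0  then shift cm [ 0.95 -0.11 -0.52]  (before twist [ 0.95 -0.11 -0.52] )
```

Emit:
jog_arm --steps "-1 0.6 0 -0.3 0; -1 0.3 0 0 0; 0.3 0 0 0 0; 0.3 0 0 0 0; 0.3 0 0 0 0; 1 0 0 0 0; 1 0 0 0 0; 1 0 0 0 0; 1 0 0 0 0; 1 0 0 0 0" --newtons 40

```text
time: 20.9
tcp_pos: [0.6014, 0.3018, 0.0324]
tool_rot: [-0.034, 0.722, 0.038, 0.69]
contact_force: [0.4, -0.5, -1.3]
width: 0.0379
```

Run:
```python
from h import *
p=W([-.120-.1505-.015,.075,.15],(0.5572,-.0808,-1.5015,0))[0]; print(p)
rem(p,-1.5015+np.pi/2)
```

```text
[0.61225173 0.20920786 0.15      ]
t 20.9 tcp [0.6014 0.3018 0.0324] toolx [-0.047  0.003 -0.999] zang 0.103 F [ 0.4 -0.5 -1.3] w 0.0379 j [0.44 0.77 1.58 0.03 0.83 0.31]
 twist 0.033  then shift cm [-11.82  -9.24  -0.1 ]  (before twist [-11.82  -9.23  -0.41] )
```

Width is 37.9 mm, so it is still closing. Let it finish.

Emit:
jog_arm --steps "1 0 0 0 0; 1 0 0 0 0; 1 0 0 0 0; 1 0 0 0 0; 1 0 0 0 0"

```text
time: 21.32
tcp_pos: [0.6016, 0.3018, 0.0326]
tool_rot: [-0.034, 0.722, 0.038, 0.69]
contact_force: [-0.1, -0.1, 0.7]
width: 0.0175
```

Run:
```python
from h import *
rem([.612,.209,.15],-1.5015+np.pi/2)
s,c=snap('wrist','w19.png')
```

```text
t 21.32 tcp [0.6016 0.3018 0.0326] toolx [-0.046  0.003 -0.999] zang 0.103 F [-0.1 -0.1  0.7] w 0.0175 j [0.44 0.77 1.58 0.03 0.83 0.31]
 twist 0.033  then shift cm [-11.8   -9.26  -0.14]  (before twist [-11.8   -9.25  -0.45] )
```

Emit:
jog_arm --steps "0.4 0 0 0 0; 0.4 0 0 0 0; 0.4 0.4 0 0 0; 0.4 0.1 0 0 0; 1 0 0 0 0; 1 0 0 0 0; 1 0 0 0 0; 1 0 0 0 0; 1 0 0 0 0"

```text
time: 22.12
tcp_pos: [0.6016, 0.3019, 0.0272]
tool_rot: [-0.034, 0.722, 0.038, 0.69]
contact_force: [-0.2, 0.6, -0.1]
width: 0.0179
```

Emit:
jog_arm --steps "1 -1 0 0 0; 1 -1.5 0 0 0; 1 -2 0 0 0; 1 -2 0 0 0; 1 -2 0 0 0; 1 -2 0 0 0; 1 -1.5 0 0 0.03; 1 0 0 0 0; 1 0 0 0 0"

```text
time: 22.87
tcp_pos: [0.6068, 0.3012, 0.16]
tool_rot: [-0.024, 0.722, 0.027, 0.69]
contact_force: [-0.4, 0.1, -1.8]
width: 0.0176
```

Run:
```python
from h import *
rem([.612,.209,.15],-1.5015+np.pi/2)
s,c=snap('wrist','w20.png')
```

```text
t 22.87 tcp [0.6068 0.3012 0.16  ] toolx [-0.045  0.003 -0.999] zang 0.072 F [-0.4  0.1 -1.8] w 0.0176 j [0.43 0.61 1.53 0.03 1.04 0.35]
 twist 0.003  then shift cm [ 0.95 -9.24 -0.07]  (before twist [ 0.95 -9.24 -0.1 ] )
```

Run:
```python
from h import *
s=manip.get_state(); _,c=snap('wrist')
M=R.from_quat(s['tool_rot']).as_matrix()
q=ray(s,c,[(297,222),(332,222),(314.5,222)],s['tcp_pos'][2]-.0142+.009)
print(((q-s['tcp_pos'])@M*1000).round(1))
im=c['img'][:,:,::-1]
cv2.imwrite('pics/w20a.png',cv2.resize(im[210:330,265:365],None,fx=5,fy=5,interpolation=cv2.INTER_CUBIC))
```

```text
[[ 5.8 27.5 -8.7]
 [ 5.1 27.7  6.7]
 [ 5.4 27.6 -1. ]]
```

Emit:
jog_arm --steps "1 0.3 -1.5 0 0.003; 1 0.3 -2 0 0; 1 0.2 -2 0 0; 1 0 -2 0 0; 1 0 -1.2 0 0; 1 0 0 0 0; 1 0 0 0 0"

```text
time: 23.55
tcp_pos: [0.6071, 0.2061, 0.141]
tool_rot: [-0.026, 0.728, 0.025, 0.685]
contact_force: [0.3, 0.7, -1.4]
width: 0.0181
```

Run:
```python
from h import *
p=W([-.120-.1505-.015,.0757,.0462],(0.5572,-.0808,-1.5015,0))[0]; print(p)
rem(p,-1.5015+np.pi/2)
s,c=snap('wrist','w21.png')
```

```text
[0.61295005 0.20925633 0.0462    ]
t 23.55 tcp [0.6071 0.2061 0.141 ] toolx [-0.06  -0.002 -0.998] zang 0.072 F [ 0.3  0.7 -1.4] w 0.0181 j [0.3  0.59 1.62 0.02 0.99 0.22]
 twist 0.003  then shift cm [9.43 0.26 1.18]  (before twist [9.43 0.26 1.18] )
```

```bash
cat >> h.py <<'E'
def toolray(c,uv,xt):
    "pixels -> tool coordinates (mm) at tool x = xt (m)"
    T=c['tool_from_camera']
    n=cv2.undistortPoints(np.array(uv,float).reshape(-1,1,2),c['camera_matrix'],c['D'])[:,0]
    d=np.c_[n[:,0],-n[:,1],-np.ones(len(n))]@T[:3,:3].T; t=T[:3,3]
    return ((t+d*((xt-t[0])/d[:,0])[:,None])*1000).round(1)
E
python3 - <<'E'
from h import *
_,c=snap('wrist')
print(toolray(c,px([(145,115),(345,115),(340,548),(154,548)],265,210,5),.0052))
print(proj(manip.get_state(),c,[[0.6,0.1,0.05]]))
E
```

```text
[[  5.2  22.7 -10.3]
 [  5.2  22.7   7.5]
 [  5.2 -22.2   7.8]
 [  5.2 -22.2 -10.2]]
[[303.3873258  344.92262578]]
```

Emit:
jog_arm --steps "1 1 0.2 0.6 0.003; 1 2 0 0.6 0; 1 2 0 0 0; 1 2 0 0 0; 1 1.5 0 0 0; 1 0 0 0 0; 1 0 0 0 0"

```text
time: 24.23
tcp_pos: [0.6176, 0.218, 0.0504]
tool_rot: [-0.026, 0.725, 0.028, 0.688]
contact_force: [0.9, -0.3, -0.9]
width: 0.018
```

Run:
```python
from h import *
rem([.613,.2093,.0462],-1.5015+np.pi/2)
s,c=snap('scene'); crop(c,'s22.png',200,150,400,300,4)
```

```text
t 24.23 tcp [0.6176 0.218  0.0504] toolx [-0.053  0.    -0.999] zang 0.076 F [ 0.9 -0.3 -0.9] w 0.018 j [0.31 0.73 1.61 0.02 0.85 0.22]
 twist 0.007  then shift cm [ 0.45 -0.83 -0.5 ]  (before twist [ 0.45 -0.83 -0.5 ] )
```

The scene view shows the bar knocked off the cutter face: there's a gap at about (250,255) in the crop. I'll put the tube back on the pad first, then reseat the bar.

Emit:
jog_arm --steps "1 -2 0 0 0; 1 -2.5 0 0 0; 1 -2.5 0 0 0; 1 0 2 -0.4 0; 1 0 2.5 -0.4 0; 1 0 2.5 -0.3 0; 1 0 1.5 -0.2 0; 1 0 0 0 0; 1 0 0 0 0"

```text
time: 25.03
tcp_pos: [0.6059, 0.3088, 0.1346]
tool_rot: [-0.025, 0.721, 0.03, 0.692]
contact_force: [-0.3, 0.4, -0.8]
width: 0.0179
```

Run:
```python
from h import *
rem([.6016,.3018,.0277],.072)
s,c=snap('scene'); crop(c,'s23.png',180,130,380,280,4)
s,c=snap('top'); crop(c,'t23.png',280,110,440,260,5)
```

```text
t 25.03 tcp [0.6059 0.3088 0.1346] toolx [-0.041  0.006 -0.999] zang 0.078 F [-0.3  0.4 -0.8] w 0.0179 j [0.44 0.64 1.54 0.03 0.99 0.35]
 twist 0.006  then shift cm [10.69 -0.76 -0.05]  (before twist [10.69 -0.76 -0.06] )
```

Emit:
jog_arm --steps "1 2 -0.4 0 0; 1 2.5 -0.4 0 0; 1 2.5 0 0 0; 1 1.5 0 0 0; 1 1 0 0 0; 1 0.5 0 0 0; 1 0 0 0 0"

```text
time: 25.72
tcp_pos: [0.6056, 0.2928, 0.0312]
tool_rot: [-0.022, 0.72, 0.027, 0.693]
contact_force: [-0.8, 0.3, -0.5]
width: 0.0183
```

Run:
```python
from h import *
rem([.6016,.3018,.0277],.072)
```

```text
t 25.72 tcp [0.6056 0.2928 0.0312] toolx [-0.04   0.005 -0.999] zang 0.07 F [-0.8  0.3 -0.5] w 0.0183 j [0.42 0.77 1.58 0.03 0.82 0.33]
 twist -0.002  then shift cm [ 0.37  0.93 -0.32]  (before twist [ 0.37  0.93 -0.32] )
```

Emit:
jog_arm --steps "1 0.25 0 0 0; 1 0.1 0 0 0; 0.2 0 0 0 0; 0.2 0 0 0 0; 0.2 0 0 0 0; 0.2 0 0 0 0; 0.2 -2 0 0 0; 0.2 -3 0 0 0; 0.2 -3 0 0 0; 0.2 -3 0 0 0; 0.2 -3 0 0 0; 0.2 0 0 0 0"

```text
time: 26.72
tcp_pos: [0.6127, 0.2926, 0.1776]
tool_rot: [-0.022, 0.719, 0.028, 0.694]
contact_force: [0.7, 1.3, -0.4]
width: 0.0351
```

Run:
```python
from h import *
s,c=snap('top')
l=[(285,71),(322,69),(371,554),(332,559)]
uv=px(l,280,110,5)
P=np.array([(-20,130,52),(0,130,52),(0,-130,52),(-20,-130,52)])/1000
w,r=fit([(s,c,np.arange(4),uv)],[.57,-.05,-1.5],.006,P); print('bar',w.round(4),r.round(1).tolist())
uc=px([(161,121),(197,607),(178,158),(274,152),(300,527),(205,534),(400,92),(505,85),(551,568),(440,576)],280,110,5)
PC=np.array([(-127,135,6),(-127,-135,6),(-120,100,48),(-70,100,48),(-70,-100,48),(-120,-100,48),(0,130,48),(58,130,48),(58,-130,48),(0,-130,48)])/1000
v,r=fit([(s,c,np.arange(10),uc)],[.55,-.08,-1.5],0,PC); print('cass',v.round(4),r.round(1).tolist())
cr=R.from_euler('z',v[2]).as_matrix()
b=(np.array([w[0]-v[0],w[1]-v[1],0])@cr); print('bar in cass',b.round(4),w[2]-v[2])
# convert using wrist cass
cw=(0.5572,-.0808,-1.5015,0)
p=W(b+np.array([-.01,0,.0]),cw)[0]; print(p)
rem([p[0],p[1],.2],w[2]-v[2]-1.5015+np.pi/2)
```

```text
bar [ 0.5664 -0.0437 -1.4866] [[-0.1, -0.0], [0.0, -0.2], [-0.0, 0.3], [0.0, -0.0]]
cass [ 0.5569 -0.0829 -1.506 ] [[0.1, -0.0], [-0.5, 0.0], [0.1, 0.3], [-0.3, 0.3], [0.2, 0.0], [-0.1, -0.1], [-0.2, -0.3], [0.4, -0.3], [0.2, 0.0], [0.0, -0.1]]
bar in cass [-0.0384  0.012   0.    ] 0.019475656772919292
[ 0.56582132 -0.03163665  0.        ]
t 26.77 tcp [0.6116 0.2922 0.1751] toolx [-0.038  0.006 -0.999] zang 0.07 F [ 0.2 -0.3  0.1] w 0.0352 j [0.42 0.59 1.53 0.02 1.06 0.34]
 twist -0.019  then shift cm [ -2.51 -31.82  -7.52]  (before twist [ -2.51 -31.96  -6.93] )
```

Emit:
jog_arm --steps "-0.6 -1 -2 -0.5 -0.01; -0.6 -1 -3 -0.7 -0.009; -0.6 -0.5 -3 -0.7 0; -0.6 0 -3 -0.7 0; -0.6 0 -3 -0.7 0; -0.6 0 -3 -0.7 0; -0.6 0 -3 -0.7 0; -0.6 0 -3 -0.7 0; -0.6 0 -3 -0.7 0; -0.6 0 -2 -0.4 0; -0.6 0 -1 -0.3 0; -0.6 0 0 0 0"

```text
time: 27.77
tcp_pos: [0.5618, -0.013, 0.1908]
tool_rot: [-0.031, 0.723, 0.037, 0.689]
contact_force: [0.3, 0.2, -0.2]
width: 0.0703
```

Run:
```python
from h import *
rem([.5658,-.0316,.087],.0887)
s,c=snap('wrist','w24.png')
```

```text
t 27.77 tcp [ 0.5618 -0.013   0.1908] toolx [-0.049  0.006 -0.999] zang 0.097 F [ 0.3  0.2 -0.2] w 0.0703 j [-0.05  0.42  1.78  0.    0.99 -0.14]
 twist 0.008  then shift cm [10.34 -1.99  0.73]  (before twist [10.34 -1.99  0.72] )
```

Emit:
jog_arm --steps "-0.3 0 -1 0.4 0.008; -0.3 0 -1 0.3 0; -0.3 1.5 0 0 0; -0.3 1.5 0 0 0; -0.3 1.5 0 0 0; -0.3 1.5 0 0 0; -0.3 1.2 0 0 0; -0.3 0 0 0 0"

```text
time: 28.48
tcp_pos: [0.574, -0.0281, 0.1155]
tool_rot: [-0.031, 0.721, 0.037, 0.691]
contact_force: [1.2, 0.1, 0.9]
width: 0.0571
```

Run:
```python
from h import *
rem([.5658,-.0316,.087],.0887)
s,c=snap('wrist','w25.png')
```

```text
t 28.48 tcp [ 0.574  -0.0281  0.1155] toolx [-0.043  0.006 -0.999] zang 0.096 F [1.2 0.1 0.9] w 0.0571 j [-0.07  0.54  1.79  0.    0.85 -0.17]
 twist 0.008  then shift cm [ 2.88 -0.31 -0.73]  (before twist [ 2.88 -0.3  -0.73] )
```

Emit:
jog_arm --steps "-0.3 0.5 -0.3 -0.6 0.008; -0.3 1 0 -0.1 0; -0.3 1 0 0 0; -0.3 0.4 0 0 0; -0.3 0 0 0 0; 1 0 0 0 0; 1 0 0 0 0; 1 0 0 0 0; 1 0 0 0 0; 1 0 0 0 0; 1 0 0 0 0" --newtons 45

```text
time: 29.45
tcp_pos: [0.5679, -0.0318, 0.0873]
tool_rot: [-0.029, 0.72, 0.034, 0.693]
contact_force: [-1.4, -0.3, -4.5]
width: 0.04
```

Run:
```python
from h import *
p=W([-.010-.006,0.0,.09],(0.5572,-.0808,-1.5015,0))[0]; print(p)
rem(p,-1.5015+np.pi/2)
```

```text
[ 0.55609215 -0.0648384   0.09      ]
t 29.45 tcp [ 0.5679 -0.0318  0.0873] toolx [-0.038  0.005 -0.999] zang 0.088 F [-1.4 -0.3 -4.5] w 0.04 j [-0.08  0.58  1.82  0.    0.78 -0.17]
 twist 0.019  then shift cm [-0.24 -3.22 -1.41]  (before twist [-0.24 -3.19 -1.47] )
```

Emit:
jog_arm --steps "1 -0.5 0 0 0; 1 -0.2 -0.7 -0.3 0.01; 1 0 -0.9 -0.4 0.009; 1 0 -0.8 -0.4 0; 1 0 -0.7 -0.3 0; 1 0 0 0 0; 1 0 0 0 0"

```text
time: 30.03
tcp_pos: [0.5532, -0.0678, 0.094]
tool_rot: [-0.021, 0.721, 0.026, 0.692]
contact_force: [-0.1, 0.8, -4.9]
width: 0.0403
```

Run:
```python
from h import *
rem([.5561,-.0648,.087],-1.5015+np.pi/2)
s,c=snap('wrist','w26.png')
```

```text
t 30.03 tcp [ 0.5532 -0.0678  0.094 ] toolx [-0.042  0.005 -0.999] zang 0.067 F [-0.1  0.8 -4.9] w 0.0403 j [-0.14  0.56  1.84 -0.    0.79 -0.21]
 twist -0.003  then shift cm [0.69 0.27 0.34]  (before twist [0.69 0.27 0.34] )
```

```bash
python3 - <<'E'
from h import *
im=cv2.imread('pics/w26.png')
a=cv2.resize(im[140:290,60:260],None,fx=2,fy=2,interpolation=cv2.INTER_CUBIC)
b=cv2.resize(im[140:290,400:600],None,fx=2,fy=2,interpolation=cv2.INTER_CUBIC)
d=cv2.resize(im[30:180,100:560],None,fx=1.73,fy=2,interpolation=cv2.INTER_CUBIC)
e=np.zeros((600,800,3),np.uint8); e[:300,:400]=a; e[:300,400:]=b; e[300:,:d.shape[1]]=d
cv2.imwrite('pics/w26c.png',e)
E
python3 - <<'E'
from h import *
s=manip.get_state(); _,c=snap('wrist')
uv=np.r_[px([(40,194),(51,255),(108,52),(162,49),(120,145),(172,143)],60,140,2),px([(321,197),(311,266),(200,54),(256,53),(189,145),(244,148)],400,140,2)]
l=np.array([(27,40),(771,36),(57,40),(738,34),(717,235),(75,231)],float)
uc=np.c_[(l[:,0]+.5)/1.73-.5+100,(l[:,1]+.5)/2-.5+30]
bc3(s,c,uv,uc,CASP)
E
```

```text
cass [ 0.5572 -0.0808 -1.5015] [[-0.5, -0.3], [1.0, -0.6], [0.2, -0.2], [-0.4, 0.5], [-0.8, -0.1], [0.6, 0.5]]
pnp bar in cass [-0.0044 -0.0049  0.0127] [ 0.0009  0.0065 -0.0147]
flat fit bar [-0.0028 -0.0054  0.    ] 0.0052 [[7.8, -4.2], [8.8, -2.9], [6.3, 0.3], [5.0, 1.6], [7.2, -1.3], [6.2, -0.1], [-6.6, -2.1], [-8.4, -3.1], [-5.2, -0.8], [-5.3, -0.1], [-5.8, 0.7], [-6.4, -0.7]]
```

Emit:
jog_arm --steps "1 0 0.1 0.5 0; 1 0.4 0 0 0; 1 0.3 0 0 0; 1 0 0 0 0; 1 0 0 0 0"

```text
time: 30.55
tcp_pos: [0.5592, -0.0651, 0.0874]
tool_rot: [-0.022, 0.721, 0.026, 0.692]
contact_force: [-2.7, -2.0, 0.2]
width: 0.0404
```

Run:
```python
from h import *
rem([.5583,-.0648,.087],-1.5015+np.pi/2)
```

```text
t 30.55 tcp [ 0.5592 -0.0651  0.0874] toolx [-0.041  0.005 -0.999] zang 0.069 F [-2.7 -2.   0.2] w 0.0404 j [-0.14  0.57  1.83 -0.    0.78 -0.2 ]
 twist -0.001  then shift cm [ 0.05  0.04 -0.09]  (before twist [ 0.05  0.04 -0.09] )
```

Emit:
jog_arm --steps "0.3 0 0 0 0; -0.4 0 0 0 0; -0.4 0 0 0 0; -0.4 0 0 0 0; -0.4 0 1 0 0; -0.4 0 1 0 0; -0.4 0 0.8 0 0; -0.4 0 0.3 0 0; 1 0 0 0 0; 1 0 0 0 0; 1 0 0 0 0; 1 0 0 0 0"

```text
time: 31.55
tcp_pos: [0.5595, -0.029, 0.0889]
tool_rot: [-0.023, 0.719, 0.027, 0.694]
contact_force: [0.4, 0.1, 0.1]
width: 0.0381
```

Run:
```python
from h import *
rem([.554,-.034,.05],-1.5015+np.pi/2)
s,c=snap('wrist','w27.png')
```

```text
t 31.55 tcp [ 0.5595 -0.029   0.0889] toolx [-0.036  0.005 -0.999] zang 0.071 F [0.4 0.1 0.1] w 0.0381 j [-0.07  0.57  1.84  0.    0.77 -0.15]
 twist 0.002  then shift cm [ 3.9  -0.49 -0.45]  (before twist [ 3.9  -0.49 -0.45] )
```

Emit:
jog_arm --steps "1 0 -0.4 -0.4 0; 1 0 0 0 0; 1 0 0 0 0; 1 1 0 0 0; 1 1 0 0 0; 1 1 0 0 0; 1 0.8 0 0 0; 1 0 0 0 0"

```text
time: 32.27
tcp_pos: [0.5537, -0.035, 0.0469]
tool_rot: [-0.022, 0.719, 0.026, 0.694]
contact_force: [-0.6, -0.4, 0.3]
width: 0.0003
```

Run:
```python
from h import *
rem([.554,-.048,.05],-1.5015+np.pi/2)
```

```text
t 32.27 tcp [ 0.5537 -0.035   0.0469] toolx [-0.036  0.005 -0.999] zang 0.069 F [-0.6 -0.4  0.3] w 0.0003 j [-0.09  0.63  1.86  0.    0.69 -0.16]
 twist -0.0  then shift cm [-0.32 -1.3  -0.07]  (before twist [-0.32 -1.3  -0.07] )
```

Emit:
jog_arm --steps "1 -0.2 -0.4 0 0; 1 0 -0.4 0 0; 1 0 -0.3 0 0; 1 0 -0.3 0 0; 1 0 -0.3 0 0; 1 0 -0.25 0 0; 1 0 -0.25 0 0"

```text
time: 32.85
tcp_pos: [0.554, -0.0511, 0.0481]
tool_rot: [-0.016, 0.721, 0.029, 0.693]
contact_force: [1.0, 21.4, -0.3]
width: 0.0
```

Emit:
jog_arm --steps "1 0 -0.25 0 0; 1 0 -0.25 0 0"

```text
time: 33.02
tcp_pos: [0.5541, -0.0511, 0.0483]
tool_rot: [-0.013, 0.721, 0.031, 0.692]
contact_force: [0.9, 19.4, -0.8]
width: 0.0
```

Contact at about 20 N, at the same TCP y as the flush seat before. Back off and rise.

Emit:
jog_arm --steps "1 0 0.3 0 0; 1 0 0.5 0 0; 1 0 0.4 0 0; 1 0 0 0 0; 1 -2 0 0 0; 1 -3 0 0 0; 1 -3 0 0 0; 1 -3 0 0 0; 1 -3 0 0 0; 1 -1 0 0 0; 1 0 0 0 0; 1 0 0 0 0"

```text
time: 34.02
tcp_pos: [0.5596, -0.0446, 0.2054]
tool_rot: [-0.015, 0.72, 0.029, 0.693]
contact_force: [-0.1, 0.4, -0.2]
width: 0.0003
```

Run:
```python
from h import *
rem([.5541,-.049,.048],-1.5014+np.pi/2)
s,c=snap('wrist','w28.png')
crop(c,'w28a.png',150,60,490,290,2.35)
```

```text
t 34.02 tcp [ 0.5596 -0.0446  0.2054] toolx [-0.039  0.02  -0.999] zang 0.063 F [-0.1  0.4 -0.2] w 0.0003 j [-0.11  0.4   1.78  0.02  1.01 -0.18]
 twist -0.007  then shift cm [15.73 -0.76  0.02]  (before twist [15.73 -0.76  0.02] )
```

Run:
```python
from h import *
s=manip.get_state(); _,c=snap('wrist')
uv=px([(56,370),(61,419),(89,270),(130,268),(97,339),(136,338),(750,373),(748,423),(676,268),(718,269),(670,340),(712,341)],150,60,2.35)
uc=px([(66,86),(732,79),(112,98),(679,94),(669,237),(122,236)],150,60,2.35)
v=bc3(s,c,uv,uc,CASP)
```

```text
cass [ 0.5571 -0.0812 -1.5004] [[-0.8, -0.6], [1.3, 0.1], [-0.0, 0.2], [-0.4, 0.0], [-0.5, -0.2], [0.5, 0.6]]
pnp bar in cass [-0.0017  0.0023  0.0047] [-0.001   0.0095 -0.0066]
flat fit bar [-0.0017  0.0022  0.    ] 0.0009 [[-0.9, -0.3], [-0.5, 0.0], [-0.4, -0.7], [0.1, 0.1], [-0.7, 0.5], [0.2, 1.0], [1.0, -0.4], [-0.7, 0.1], [0.1, -0.1], [1.0, -0.5], [0.1, 0.7], [0.6, 0.3]]
```

Emit:
jog_arm --steps "-0.2 0 2 0.3 0; -0.2 0 3 0.4 0; -0.2 0 3 0.4 0; -0.2 0 3 0.4 0; -0.2 0 3 0.4 0; -0.2 0 3 0.4 0; -0.2 0 3 0.4 0; -0.2 0 3 0.4 0; -0.2 0 3 0.3 0; -0.2 0 3 0.3 0; -0.2 0 2 0.2 0; -0.2 0 0 0 0"

```text
time: 35.12
tcp_pos: [0.5677, 0.2774, 0.1818]
tool_rot: [-0.015, 0.735, 0.025, 0.678]
contact_force: [-0.2, -0.0, -0.3]
width: 0.0526
```

Run:
```python
from h import *
rem([.6056,.2928,.0272],.070)
s,c=snap('wrist','w29.png')
s,c=snap('top'); crop(c,'t29.png',280,110,440,260,5)
```

```text
t 35.12 tcp [0.5677 0.2774 0.1818] toolx [-0.08   0.011 -0.997] zang 0.057 F [-0.2 -0.  -0.3] w 0.0526 j [0.42 0.53 1.61 0.05 1.07 0.33]
 twist -0.013  then shift cm [15.12  1.02  5.1 ]  (before twist [15.12  1.09  5.09] )
```

Emit:
jog_arm --steps "-0.2 0 0.5 1.7 -0.013; -0.2 0 0.5 1.7 0; -0.2 0 0 1.7 0; -0.2 0 0 0 0; -0.2 0 0 0 0"

```text
time: 35.63
tcp_pos: [0.6159, 0.28, 0.1716]
tool_rot: [-0.021, 0.738, 0.025, 0.674]
contact_force: [-0.2, 0.1, 0.3]
width: 0.0529
```

Run:
```python
from h import *
rem([.6056,.2928,.0272],.070)
s,c=snap('top')
P=np.array([(-20,130,52),(0,130,52),(0,-130,52),(-20,-130,52)])/1000
w,r=fit([(s,c,np.arange(4),px([(362,86),(397,84),(441,570),(404,574)],280,110,5))],[.57,-.05,-1.5],.006,P)
v=np.array([.5569,-.0829,-1.506])
cr=R.from_euler('z',v[2]).as_matrix()
print('bar in cass',(np.array([w[0]-v[0],w[1]-v[1],0])@cr).round(4),w[2]-v[2],r.round(1).tolist())
```

```text
t 35.63 tcp [0.6159 0.28   0.1716] toolx [-0.092  0.004 -0.996] zang 0.065 F [-0.2  0.1  0.3] w 0.0529 j [0.39 0.61 1.5  0.04 1.12 0.31]
 twist -0.005  then shift cm [14.48  1.2   0.39]  (before twist [14.48  1.21  0.38] )
bar in cass [-0.0009  0.0013  0.    ] 0.004555805770437571 [[-0.3, -0.2], [0.2, -0.3], [0.2, 0.3], [-0.2, 0.1]]
```

Emit:
jog_arm --steps "-0.2 0 0 -3.5 0; -0.2 0 0 -3.5 0; -0.2 0 0 -3.5 0; -0.2 0 0 0 0; -0.2 0 0 0 0"

```text
time: 36.1
tcp_pos: [0.5029, 0.2667, 0.1789]
tool_rot: [-0.02, 0.74, 0.022, 0.672]
contact_force: [1.4, 1.0, -0.1]
width: 0.0525
```

Run:
```python
from h import *
rem([.6056,.2928,.0272],.070)
```

```text
t 36.1 tcp [0.5029 0.2667 0.1789] toolx [-0.097  0.001 -0.995] zang 0.06 F [ 1.4  1.  -0.1] w 0.0525 j [0.45 0.46 1.75 0.05 1.02 0.36]
 twist -0.01  then shift cm [14.1   1.78 11.85]  (before twist [14.1   1.9  11.83] )
```

Emit:
jog_arm --steps "-0.2 0 0 1 0; -0.2 0 0 1 0; -0.2 0 0 1 0; -0.2 0 0 1 0; -0.2 0 0 1 0; -0.2 0 0 1 0; -0.2 0 0 1 0; -0.2 0 0 1 0; -0.2 0 0 1 0; -0.2 0 0 1 0; -0.2 0 0 0 0"

```text
time: 37.02
tcp_pos: [0.624, 0.2715, 0.1662]
tool_rot: [-0.017, 0.738, 0.021, 0.674]
contact_force: [-0.7, -0.4, 0.1]
width: 0.0522
```

Run:
```python
from h import *
rem([.6056,.2928,.0272],.070)
```

```text
t 37.02 tcp [0.624  0.2715 0.1662] toolx [-0.09   0.003 -0.996] zang 0.054 F [-0.7 -0.4  0.1] w 0.0522 j [0.38 0.62 1.49 0.04 1.11 0.3 ]
 twist -0.016  then shift cm [14.02  2.12 -0.44]  (before twist [14.02  2.11 -0.47] )
```

Emit:
jog_arm --steps "-1 2 0.6 -2.5 0; -1 2.5 0.6 -2.5 0; -1 2.5 0.6 -2.5 0; -1 2 0 -1.5 0; -1 1 0 -0.5 0; -1 0 0 0 0; -1 0 0 0 0"

```text
time: 37.6
tcp_pos: [0.5243, 0.2847, 0.0695]
tool_rot: [-0.015, 0.736, 0.02, 0.676]
contact_force: [-0.1, 0.1, 0.3]
width: 0.0873
```

Run:
```python
from h import *
rem([.528,.29,.035],.070)
s,c=snap('wrist','w30.png')
```

```text
t 37.6 tcp [0.5243 0.2847 0.0695] toolx [-0.085  0.005 -0.996] zang 0.049 F [-0.1  0.1  0.3] w 0.0873 j [0.46 0.65 1.73 0.06 0.83 0.37]
 twist -0.021  then shift cm [3.41 0.47 0.69]  (before twist [3.41 0.48 0.68] )
```

Emit:
jog_arm --steps "-0.7 0 0 0.4 -0.02; -0.7 1.5 0 0 0; -0.7 1.2 0 0 0; -0.7 0.7 0 0 0; -0.7 0.5 0 0 0; -0.7 0.5 0 0 0"

```text
time: 38.15
tcp_pos: [0.5348, 0.2872, 0.0288]
tool_rot: [-0.02, 0.732, 0.03, 0.681]
contact_force: [-12.0, -3.7, 69.4]
width: 0.0744
```

Run:
```python
from h import *
rem([.528,.29,.035],.070)
```

```text
t 38.15 tcp [0.5348 0.2872 0.0288] toolx [-0.072  0.011 -0.997] zang 0.071 F [-12.   -3.7  69.4] w 0.0744 j [0.45 0.72 1.72 0.06 0.76 0.34]
 twist 0.001  then shift cm [-0.57  0.34 -0.7 ]  (before twist [-0.57  0.34 -0.7 ] )
```

Emit:
jog_arm --steps "-0.7 0 0 0 0; -0.7 0.2 0 0 0; -0.7 0.2 0 0 0; -0.7 0.2 0 0 0; -0.7 0.2 0 0 0; -0.7 0.2 0 0 0"

```text
time: 38.65
tcp_pos: [0.5349, 0.2872, 0.0291]
tool_rot: [-0.02, 0.732, 0.03, 0.68]
contact_force: [-6.4, -3.6, 18.2]
width: 0.0747
```

Run:
```python
from h import *
rem([.528,.29,.035],.070)
```

```text
t 38.65 tcp [0.5349 0.2872 0.0291] toolx [-0.073  0.011 -0.997] zang 0.072 F [-6.4 -3.6 18.2] w 0.0747 j [0.45 0.72 1.72 0.06 0.76 0.34]
 twist 0.002  then shift cm [-0.54  0.34 -0.71]  (before twist [-0.54  0.34 -0.71] )
```

Emit:
jog_arm --steps "1 -1 0 0 0; 1 0 0 1 0; 1 0 0 1 0; 1 0 0 0.5 0; 1 0 0 0 0; 1 0 0 0 0; 1 0 0 0 0; 1 0.5 0 0 0; 1 0.4 0 0 0"

```text
time: 39.4
tcp_pos: [0.5648, 0.2895, 0.0284]
tool_rot: [-0.02, 0.731, 0.03, 0.682]
contact_force: [0.5, 0.5, -0.5]
width: 0.0182
```

Run:
```python
from h import *
rem([.528,.29,.026],.070)
```

```text
t 39.4 tcp [0.5648 0.2895 0.0284] toolx [-0.07   0.013 -0.997] zang 0.072 F [ 0.5  0.5 -0.5] w 0.0182 j [0.44 0.75 1.66 0.06 0.8  0.32]
 twist 0.002  then shift cm [ 0.5   0.3  -3.65]  (before twist [ 0.5   0.3  -3.65] )
```

Emit:
jog_arm --steps "1 0.2 0 0 0; 1 0.15 0 0 0; 1 0.15 0 -0.5 0; 1 0.1 0 -0.5 0; 1 0.1 0 -0.5 0; 1 0.1 0 -0.5 0"

```text
time: 39.9
tcp_pos: [0.5573, 0.2906, 0.0265]
tool_rot: [-0.018, 0.721, 0.033, 0.692]
contact_force: [4.4, 0.2, 5.5]
width: 0.0007
```

Run:
```python
from h import *
rem([.528,.29,.026],.070)
```

```text
t 39.9 tcp [0.5573 0.2906 0.0265] toolx [-0.042  0.02  -0.999] zang 0.073 F [4.4 0.2 5.5] w 0.0007 j [0.45 0.73 1.69 0.05 0.74 0.33]
 twist 0.003  then shift cm [ 0.17  0.14 -2.92]  (before twist [ 0.17  0.15 -2.92] )
```

Emit:
jog_arm --steps "1 0.1 0.3 -0.5 0; 1 0.1 0.3 -0.5 0; 1 0.1 0.3 -0.5 0; 1 0.1 0.3 -0.5 0; 1 0.1 0.3 -0.5 0"

```text
time: 40.32
tcp_pos: [0.5364, 0.3042, 0.0265]
tool_rot: [-0.018, 0.716, 0.035, 0.697]
contact_force: [4.5, -3.8, 7.2]
width: 0.0006
```

Run:
```python
from h import *
rem([.6056,.2928,.026],.070)
```

```text
t 40.32 tcp [0.5364 0.3042 0.0265] toolx [-0.026  0.023 -0.999] zang 0.075 F [ 4.5 -3.8  7.2] w 0.0006 j [0.48 0.72 1.73 0.05 0.71 0.37]
 twist 0.005  then shift cm [-0.16 -1.62  6.82]  (before twist [-0.16 -1.65  6.81] )
```

Emit:
jog_arm --steps "1 0 -1 -0.3 0; 1 -0.1 -1 -0.3 0; 1 0 -1 0 0; 1 0.3 0 0 0; 1 0.2 0.5 -0.2 0; 1 0.1 0.6 -0.2 0; 1 0.1 0.6 -0.2 0; 1 0.1 0.6 -0.2 0; 1 0.1 0.6 -0.2 0"

```text
time: 41.07
tcp_pos: [0.5228, 0.2922, 0.0264]
tool_rot: [-0.019, 0.714, 0.033, 0.699]
contact_force: [3.3, -9.6, 13.5]
width: 0.0002
```

Run:
```python
from h import *
rem([.6056,.2928,.026],.070)
```

```text
t 41.07 tcp [0.5228 0.2922 0.0264] toolx [-0.021  0.02  -1.   ] zang 0.074 F [ 3.3 -9.6 13.5] w 0.0002 j [0.48 0.7  1.78 0.04 0.68 0.37]
 twist 0.004  then shift cm [-0.14 -0.52  8.26]  (before twist [-0.14 -0.55  8.26] )
```

Emit:
jog_arm --steps "-0.2 -2 0 0 0; -0.2 -2 0 0 0; -0.2 -1 0 2 0; -0.2 0 -0.5 2 0; -0.2 0 0 2 0; -0.2 0 0 1.8 0; -0.2 0 0 0 0; -0.2 0 0 0 0"

```text
time: 41.73
tcp_pos: [0.5969, 0.2843, 0.0697]
tool_rot: [-0.02, 0.72, 0.03, 0.693]
contact_force: [-0.2, -0.6, -0.3]
width: 0.0501
```

Run:
```python
from h import *
rem([.6056,.2928,.027],.070)
s,c=snap('wrist','w31.png')
```

```text
t 41.73 tcp [0.5969 0.2843 0.0697] toolx [-0.038  0.012 -0.999] zang 0.072 F [-0.2 -0.6 -0.3] w 0.0501 j [0.41 0.7  1.61 0.04 0.86 0.32]
 twist 0.002  then shift cm [4.24 0.72 1.09]  (before twist [4.24 0.72 1.09] )
```

Emit:
jog_arm --steps "-0.2 0 0.7 0.6 0; -0.2 1 0 0.4 0; -0.2 1 0 0 0; -0.2 1 0 0 0; -0.2 0.9 0 0 0; -0.2 0 0 0 0; -0.2 0 0 0 0"

```text
time: 42.37
tcp_pos: [0.6018, 0.2931, 0.0275]
tool_rot: [-0.022, 0.721, 0.03, 0.692]
contact_force: [-1.5, -2.7, 8.4]
width: 0.0528
```

Run:
```python
from h import *
rem([.6056,.2928,.027],.070)
s,c=snap('wrist','w32.png')
```

```text
t 42.37 tcp [0.6018 0.2931 0.0275] toolx [-0.04   0.011 -0.999] zang 0.074 F [-1.5 -2.7  8.4] w 0.0528 j [0.42 0.77 1.59 0.04 0.81 0.32]
 twist 0.004  then shift cm [ 0.03 -0.06  0.38]  (before twist [ 0.03 -0.06  0.38] )
```

Touching the pad lightly. Raise 1 mm, shift +z 0.4, and close.

Emit:
jog_arm --steps "-0.2 -0.1 0 0.4 0; -0.2 0 0 0 0; 1 0 0 0 0; 1 0 0 0 0; 1 0 0 0 0; 1 0 0 0 0; 1 0 0 0 0; 1 0 0 0 0; 1 0 0 0 0; 1 0 0 0 0" --newtons 45

```text
time: 43.25
tcp_pos: [0.6069, 0.294, 0.0269]
tool_rot: [-0.022, 0.719, 0.031, 0.694]
contact_force: [3.1, -0.5, 3.4]
width: 0.0181
```

Run:
```python
from h import *
rem([.6056,.2928,.16],.070)
s,c=snap('wrist','w33.png')
crop(c,'w33a.png',265,210,365,330,5)
```

```text
t 43.25 tcp [0.6069 0.294  0.0269] toolx [-0.036  0.012 -0.999] zang 0.075 F [ 3.1 -0.5  3.4] w 0.0181 j [0.42 0.78 1.58 0.04 0.81 0.32]
 twist 0.005  then shift cm [-13.3    0.08  -0.61]  (before twist [-13.3    0.08  -0.61] )
```

Emit:
jog_arm --steps "1 -0.5 0 0 0; 1 -0.8 0 0 0; 1 -0.6 0 0 0; 1 0 0 0 0; 1 0 -1 0 0; 1 0 -1.5 0 0; 1 0 -1.5 0 0; 1 0 -1.5 0 0; 1 0 0 0 0; 1 0 0 0 0"

```text
time: 44.13
tcp_pos: [0.6066, 0.2301, 0.0437]
tool_rot: [-0.023, 0.723, 0.029, 0.69]
contact_force: [-0.5, 0.1, -0.5]
width: 0.0176
```

Run:
```python
from h import *
p=W([-.2824,.0755,.0459],(0.5572,-.0808,-1.5015,0))[0]; print(p)
rem(p,-1.5015+np.pi/2)
```

```text
[0.61296517 0.20614992 0.0459    ]
t 44.13 tcp [0.6066 0.2301 0.0437] toolx [-0.048  0.008 -0.999] zang 0.074 F [-0.5  0.1 -0.5] w 0.0176 j [0.33 0.73 1.63 0.03 0.82 0.24]
 twist 0.005  then shift cm [-0.27 -2.43  0.46]  (before twist [-0.27 -2.43  0.45] )
```

Emit:
jog_arm --steps "1 -0.25 -0.5 0.3 0.005; 1 0 -0.5 0.2 0; 1 0 -0.4 0 0; 1 0 0 0 0; 1 0 0 0 0"

```text
time: 44.55
tcp_pos: [0.6138, 0.2142, 0.0459]
tool_rot: [-0.02, 0.723, 0.027, 0.69]
contact_force: [1.0, -0.5, -0.7]
width: 0.0177
```

Run:
```python
from h import *
p=W([-.2824,.0755,.0459],(0.5572,-.0808,-1.5015,0))[0]
rem(p,-1.5015+np.pi/2)
s,c=snap('scene'); crop(c,'s34.png',240,170,340,245,8)
print(proj(s,c,W([(-.12,.075,.032),(-.12,.025,.032),(-.12,-.025,.032),(-.12,.1,.048),(-.07,.1,.048)],(0.5572,-.0808,-1.5015,0))).round(1))
s,c=snap('wrist','w34.png')
```

```text
t 44.55 tcp [0.6138 0.2142 0.0459] toolx [-0.048  0.008 -0.999] zang 0.067 F [ 1.  -0.5 -0.7] w 0.0177 j [0.31 0.73 1.63 0.03 0.83 0.22]
 twist -0.002  then shift cm [-0.01 -0.79 -0.14]  (before twist [-0.01 -0.79 -0.14] )
[[287.2 231.3]
 [301.6 221.3]
 [315.4 211.8]
 [279.2 232.5]
 [267.  221.7]]
```

Emit:
jog_arm --steps "1 0 -0.5 -0.14 -0.002; 1 0 -0.5 0 0; 1 0 -0.5 0 0; 1 0 -0.5 0 0; 1 0 0 0 0"

```text
time: 45.07
tcp_pos: [0.6132, 0.1937, 0.0455]
tool_rot: [-0.022, 0.723, 0.029, 0.69]
contact_force: [1.7, -0.4, -1.2]
width: 0.0175
```

Run:
```python
from h import *
p=W([-.2624,.0755,.0459],(0.5572,-.0808,-1.5015,0))[0]
rem(p,-1.5015+np.pi/2)
s,c=snap('scene'); crop(c,'s35.png',240,170,340,245,8)
```

```text
t 45.07 tcp [0.6132 0.1937 0.0455] toolx [-0.048  0.008 -0.999] zang 0.072 F [ 1.7 -0.4 -1.2] w 0.0175 j [0.28 0.72 1.65 0.03 0.82 0.19]
 twist 0.003  then shift cm [-0.05 -0.75  0.06]  (before twist [-0.05 -0.75  0.06] )
```

Emit:
jog_arm --steps "1 -0.05 -0.6 0.05 0.003; 1 0 -0.6 0 0; 1 0 -0.6 0 0; 1 0 -0.6 0 0; 1 0 0 0 0"

```text
time: 45.53
tcp_pos: [0.6158, 0.1676, 0.0459]
tool_rot: [-0.021, 0.723, 0.028, 0.69]
contact_force: [0.6, 0.2, -1.4]
width: 0.0175
```

Run:
```python
from h import *
p=W([-.1724,.0755,.0459],(0.5572,-.0808,-1.5015,0))[0]
rem(p,-1.5015+np.pi/2)
```

```text
t 45.53 tcp [0.6158 0.1676 0.0459] toolx [-0.047  0.008 -0.999] zang 0.069 F [ 0.6  0.2 -1.4] w 0.0175 j [0.24 0.72 1.66 0.03 0.81 0.15]
 twist -0.0  then shift cm [-0.08 -7.13 -0.02]  (before twist [-0.08 -7.13 -0.02] )
```

Emit:
jog_arm --steps "1 -0.05 -0.8 0 0; 1 0 -0.9 0 0; 1 0 -0.9 0 0; 1 0 -0.9 0 0; 1 0 -0.9 0 0; 1 0 0 0 0"

```text
time: 46.03
tcp_pos: [0.6192, 0.1184, 0.0459]
tool_rot: [-0.021, 0.723, 0.027, 0.69]
contact_force: [1.5, -0.7, -1.5]
width: 0.0179
```

Run:
```python
from h import *
p=W([-.1724,.0755,.0459],(0.5572,-.0808,-1.5015,0))[0]
rem(p,-1.5015+np.pi/2)
s,c=snap('wrist','w36.png')
```

```text
t 46.03 tcp [0.6192 0.1184 0.0459] toolx [-0.047  0.008 -0.999] zang 0.069 F [ 1.5 -0.7 -1.5] w 0.0179 j [0.16 0.71 1.68 0.02 0.8  0.08]
 twist -0.001  then shift cm [-0.02 -2.21 -0.01]  (before twist [-0.02 -2.21 -0.01] )
```

Emit:
jog_arm --steps "1 0 -0.6 0 0; 1 0 -0.6 0 0; 1 0 -0.5 0 0; 1 0 0 0 0"

```text
time: 46.42
tcp_pos: [0.6205, 0.1008, 0.0458]
tool_rot: [-0.021, 0.723, 0.028, 0.69]
contact_force: [0.0, -0.2, -1.2]
width: 0.0178
```

Emit:
jog_arm --steps "1 0 -0.2 0 0; 1 0 -0.2 0 0; 1 0 -0.15 0 0"

```text
time: 46.67
tcp_pos: [0.6209, 0.096, 0.0458]
tool_rot: [-0.02, 0.723, 0.028, 0.69]
contact_force: [-0.6, 11.2, -0.6]
width: 0.0177
```

Emit:
jog_arm --steps "1 0 -0.15 0 0; 1 0 -0.15 0 0; 1 0 -0.15 0 0"

```text
time: 46.92
tcp_pos: [0.6213, 0.096, 0.0462]
tool_rot: [-0.017, 0.723, 0.03, 0.69]
contact_force: [-0.6, 6.9, -0.3]
width: 0.0177
```

Emit:
jog_arm --steps "0.8 0 0 0 0; 0.3 0 0 0 0; 0.3 0 0 0 0; 0.3 0 0 0 0; 0.3 0 0 0 0; 0.3 -1 0 0 0; 0.3 -2 0 0 0; 0.3 -2.5 0 0 0; 0.3 -2.5 0 0 0; 0.3 0 0 0 0; 0.3 0 0 0 0"

```text
time: 47.83
tcp_pos: [0.6246, 0.0943, 0.1314]
tool_rot: [-0.018, 0.723, 0.03, 0.69]
contact_force: [-0.8, 0.2, -0.1]
width: 0.0305
```

Run:
```python
from h import *
rem([.4515,.3006,.13],-1.5509+np.pi/2)
s,c=snap('wrist','w37.png')
s,c=snap('scene'); crop(c,'s37.png',220,150,360,255,5.7)
```

```text
t 47.83 tcp [0.6246 0.0943 0.1314] toolx [-0.048  0.015 -0.999] zang 0.068 F [-0.8  0.2 -0.1] w 0.0305 j [0.12 0.59 1.65 0.03 0.95 0.04]
 twist 0.048  then shift cm [  1.28  20.96 -16.87]  (before twist [  1.28  21.74 -15.85] )
```

Emit:
jog_arm --steps "0 0 2 -1.5 0.01; 0 0 2.2 -1.8 0.01; 0 0 2.2 -1.8 0.01; 0 0 2.2 -1.8 0.01; 0 0 2.2 -1.8 0.01; 0 0 2.2 -1.8 0; -0.2 0 2.2 -1.8 0; -0.2 0 2.2 -1.8 0; -0.2 0 2 -1.5 0; -0.2 0 1 -0.8 0; -0.2 0 0 0 0; -0.2 0 0 0 0"

```text
time: 48.93
tcp_pos: [0.4398, 0.2962, 0.1292]
tool_rot: [-0.002, 0.731, 0.006, 0.682]
contact_force: [0.1, -0.4, 1.0]
width: 0.0527
```

Run:
```python
from h import *
rem([.4515,.3006,.027],-1.5509+np.pi/2)
s,c=snap('wrist','w38.png')
```

```text
t 48.93 tcp [0.4398 0.2962 0.1292] toolx [-0.069  0.005 -0.998] zang 0.011 F [ 0.1 -0.4  1. ] w 0.0527 j [0.55 0.47 1.88 0.05 0.84 0.5 ]
 twist -0.009  then shift cm [10.12  0.35  1.88]  (before twist [10.12  0.37  1.87] )
```

Emit:
jog_arm --steps "1 1.5 0 2.5 -0.009; 1 1.5 0 2.5 0; 1 1.5 0 2.5 0; 1 1.5 0 2.5 0; 1 1.5 0 1 0; 1 1.5 0 0 0; 1 0 0 0 0; 1 0 0 0 0"

```text
time: 49.65
tcp_pos: [0.5583, 0.2908, 0.0266]
tool_rot: [-0.001, 0.728, 0.007, 0.685]
contact_force: [1.8, 4.5, 7.3]
width: 0.0031
```

Run:
```python
from h import *
rem([.55,.3,.027],-1.5509+np.pi/2)
```

```text
t 49.65 tcp [0.5583 0.2908 0.0266] toolx [-0.06   0.009 -0.998] zang 0.011 F [1.8 4.5 7.3] w 0.0031 j [0.45 0.74 1.68 0.05 0.78 0.4 ]
 twist -0.009  then shift cm [ 0.02  0.94 -0.81]  (before twist [ 0.02  0.93 -0.82] )
```

Emit:
jog_arm --steps "1 0.1 0 -0.5 0; 1 0.1 0.1 -0.5 0; 1 0.1 0.1 -0.5 0; 1 0.1 0.1 -0.5 0; 1 0.1 0.1 -0.5 0; 1 0.1 0.1 -0.5 0"

```text
time: 50.15
tcp_pos: [0.5406, 0.2929, 0.0265]
tool_rot: [0.004, 0.721, 0.007, 0.693]
contact_force: [3.9, -0.7, 5.0]
width: 0.0007
```

Run:
```python
from h import *
rem([.4515,.3006,.06],-1.5509+np.pi/2)
```

```text
t 50.15 tcp [0.5406 0.2929 0.0265] toolx [-0.039  0.016 -0.999] zang 0.004 F [ 3.9 -0.7  5. ] w 0.0007 j [0.46 0.72 1.73 0.05 0.72 0.42]
 twist -0.016  then shift cm [-2.99  1.   -9.01]  (before twist [-2.99  0.85 -9.03] )
```

Emit:
jog_arm --steps "1 0.1 0.1 -0.5 0; 1 0.1 0.1 -0.5 0; 1 0.1 0.1 -0.5 0; 1 0.1 0.1 -0.5 0; -0.2 -2 0 0 -0.016; -0.2 -2 0 0 0; -0.2 0 0.2 -2 0; -0.2 0 0.2 -2 0; -0.2 0 0.2 -2 0; -0.2 0 0 -1 0; -0.2 0 0 0 0; -0.2 0 0 0 0"

```text
time: 51.15
tcp_pos: [0.4454, 0.295, 0.0675]
tool_rot: [-0.001, 0.722, 0.011, 0.692]
contact_force: [0.4, 0.6, 0.7]
width: 0.0498
```

Run:
```python
from h import *
rem([.4515,.3006,.027],-1.5509+np.pi/2)
s,c=snap('wrist','w39.png')
```

```text
t 51.15 tcp [0.4454 0.295  0.0675] toolx [-0.042  0.012 -0.999] zang 0.017 F [0.4 0.6 0.7] w 0.0498 j [0.55 0.57 1.91 0.05 0.69 0.49]
 twist -0.003  then shift cm [4.02 0.49 0.79]  (before twist [4.02 0.5  0.79] )
```

Emit:
jog_arm --steps "-0.2 0 0.5 0.5 -0.003; -0.2 1 0 0.2 0; -0.2 1 0 0 0; -0.2 1 0 0 0; -0.2 0.8 0 0 0; -0.2 0 0 0 0; -0.2 0 0 0 0"

```text
time: 51.78
tcp_pos: [0.4565, 0.3021, 0.0273]
tool_rot: [-0.001, 0.721, 0.012, 0.693]
contact_force: [-3.1, -2.2, 13.7]
width: 0.0525
```

Run:
```python
from h import *
rem([.4515,.3006,.027],-1.5509+np.pi/2)
s,c=snap('wrist','w40.png')
```

```text
t 51.78 tcp [0.4565 0.3021 0.0273] toolx [-0.039  0.015 -0.999] zang 0.018 F [-3.1 -2.2 13.7] w 0.0525 j [0.55 0.66 1.88 0.06 0.63 0.48]
 twist -0.002  then shift cm [ 0.05 -0.14 -0.5 ]  (before twist [ 0.05 -0.14 -0.5 ] )
```

Emit:
jog_arm --steps "-0.2 -0.1 -0.1 -0.4 0; -0.2 0 0 0 0; 1 0 0 0 0; 1 0 0 0 0; 1 0 0 0 0; 1 0 0 0 0; 1 0 0 0 0; 1 0 0 0 0; 1 0 0 0 0; 1 0 0 0 0"

```text
time: 52.67
tcp_pos: [0.4576, 0.3023, 0.0268]
tool_rot: [0.0, 0.718, 0.013, 0.696]
contact_force: [2.0, 0.2, 5.5]
width: 0.0178
```

Run:
```python
from h import *
rem([.4515,.3006,.027],-1.5509+np.pi/2)
s,c=snap('wrist','w41.png')
crop(c,'w41a.png',265,210,365,330,5)
```

```text
t 52.67 tcp [0.4576 0.3023 0.0268] toolx [-0.031  0.018 -0.999] zang 0.018 F [2.  0.2 5.5] w 0.0178 j [0.55 0.66 1.89 0.05 0.62 0.48]
 twist -0.002  then shift cm [-0.   -0.15 -0.61]  (before twist [-0.   -0.15 -0.61] )
```

Emit:
jog_arm --steps "1 -0.5 0 0 0; 1 -0.8 0 0 0; 1 -0.6 0 0 -0.02; 1 0 0 1.5 -0.02; 1 0 -0.7 1.7 -0.01; 1 0 -1.2 1.7 0; 1 0 -1.3 1.7 0; 1 0 -1.3 1.6 0; 1 0 -1 1 0; 1 0 0 0 0; 1 0 0 0 0"

```text
time: 53.63
tcp_pos: [0.5494, 0.2488, 0.0423]
tool_rot: [-0.024, 0.723, 0.033, 0.69]
contact_force: [-0.8, 0.3, -0.7]
width: 0.0177
```

Run:
```python
from h import *
p=W([-.285,.0254,.0458],(0.5572,-.0808,-1.5015,0))[0]; print(p)
rem(p,-1.5015+np.pi/2)
```

```text
[0.56280539 0.20527471 0.0458    ]
t 53.63 tcp [0.5494 0.2488 0.0423] toolx [-0.046  0.011 -0.999] zang 0.08 F [-0.8  0.3 -0.7] w 0.0177 j [0.39 0.69 1.75 0.04 0.75 0.28]
 twist 0.011  then shift cm [-0.46 -4.43  1.02]  (before twist [-0.46 -4.44  0.97] )
```

Emit:
jog_arm --steps "1 -0.3 -0.8 0.3 0.011; 1 -0.15 -1 0.3 0; 1 0 -1 0.3 0; 1 0 -0.9 0.1 0; 1 0 0 0 0; 1 0 0 0 0"

```text
time: 54.13
tcp_pos: [0.5595, 0.2099, 0.0463]
tool_rot: [-0.021, 0.724, 0.029, 0.689]
contact_force: [1.3, 0.2, -0.8]
width: 0.0176
```

Run:
```python
from h import *
cw=(0.5572,-.0808,-1.5015,0)
p=W([-.285,.0256,.0458],cw)[0]
rem(p,-1.5015+np.pi/2)
s,c=snap('scene'); crop(c,'s42.png',250,170,350,245,8)
print((proj(s,c,W([(-.12,.025,.032)],cw))-[250,170])*8)
```

```text
t 54.13 tcp [0.5595 0.2099 0.0463] toolx [-0.05   0.01  -0.999] zang 0.071 F [ 1.3  0.2 -0.8] w 0.0176 j [0.33 0.68 1.75 0.04 0.75 0.23]
 twist 0.001  then shift cm [ 0.03 -0.48  0.32]  (before twist [ 0.03 -0.48  0.32] )
[[412.89837619 410.66452557]]
```

Emit:
jog_arm --steps "1 0 -0.4 0.3 0; 1 0 -0.4 0 0; 1 0 -0.5 0 0; 1 0 0 0 0"

```text
time: 54.52
tcp_pos: [0.5634, 0.1968, 0.0458]
tool_rot: [-0.021, 0.724, 0.03, 0.689]
contact_force: [-0.2, -0.3, -0.2]
width: 0.0181
```

Run:
```python
from h import *
cw=(0.5572,-.0808,-1.5015,0)
p=W([-.170,.0256,.0458],cw)[0]
rem(p,-1.5015+np.pi/2)
s,c=snap('scene'); crop(c,'s43.png',250,170,350,245,8)
```

```text
t 54.52 tcp [0.5634 0.1968 0.0458] toolx [-0.05   0.01  -0.999] zang 0.072 F [-0.2 -0.3 -0.2] w 0.0181 j [0.3  0.68 1.76 0.04 0.75 0.21]
 twist 0.003  then shift cm [ -0.15 -10.65   0.02]  (before twist [-1.500e-01 -1.065e+01 -1.000e-02] )
```

Emit:
jog_arm --steps "1 0 -0.6 0 0.003; 1 -0.03 -0.6 0 0; 1 0 -0.6 0 0; 1 -0.03 -0.7 0 0; 1 0 -0.7 0 0; 1 0 0 0 0"

```text
time: 55.07
tcp_pos: [0.566, 0.1622, 0.046]
tool_rot: [-0.02, 0.724, 0.029, 0.689]
contact_force: [-0.3, -0.6, -1.5]
width: 0.018
```

Run:
```python
from h import *
cw=(0.5572,-.0808,-1.5015,0)
p=W([-.170,.0256,.0458],cw)[0]
rem(p,-1.5015+np.pi/2)
```

```text
t 55.07 tcp [0.566  0.1622 0.046 ] toolx [-0.049  0.01  -0.999] zang 0.07 F [-0.3 -0.6 -1.5] w 0.018 j [0.25 0.67 1.77 0.03 0.74 0.15]
 twist 0.0  then shift cm [-0.08 -7.18  0.  ]  (before twist [-0.08 -7.18 -0.  ] )
```

Emit:
jog_arm --steps "1 -0.03 -0.9 0 0; 1 0 -0.9 0 0; 1 -0.03 -0.9 0 0; 1 0 -0.9 0 0; 1 0 -0.9 0 0; 1 0 -0.6 0 0; 1 0 -0.5 0 0; 1 0 0 0 0"

```text
time: 55.73
tcp_pos: [0.5705, 0.0991, 0.0459]
tool_rot: [-0.02, 0.724, 0.028, 0.689]
contact_force: [1.2, 0.9, -1.6]
width: 0.0177
```

Run:
```python
from h import *
cw=(0.5572,-.0808,-1.5015,0)
p=W([-.170,.0256,.0458],cw)[0]
rem(p,-1.5015+np.pi/2)
```

```text
t 55.73 tcp [0.5705 0.0991 0.0459] toolx [-0.049  0.01  -0.999] zang 0.068 F [ 1.2  0.9 -1.6] w 0.0177 j [0.14 0.66 1.8  0.03 0.73 0.06]
 twist -0.001  then shift cm [-0.   -0.85 -0.01]  (before twist [-0.   -0.85 -0.01] )
```

Emit:
jog_arm --steps "1 0 -0.3 0 0; 1 0 -0.2 0 0; 1 0 -0.15 0 0"

```text
time: 55.98
tcp_pos: [0.571, 0.0922, 0.0458]
tool_rot: [-0.02, 0.724, 0.028, 0.689]
contact_force: [-0.1, 1.2, -1.0]
width: 0.0176
```

Emit:
jog_arm --steps "1 0 -0.15 0 0; 1 0 -0.15 0 0"

```text
time: 56.15
tcp_pos: [0.5711, 0.0899, 0.0458]
tool_rot: [-0.019, 0.724, 0.029, 0.689]
contact_force: [-0.2, 12.4, -1.6]
width: 0.0178
```

Emit:
jog_arm --steps "0.8 0 0 0 0; 0.3 0 0 0 0; 0.3 0 0 0 0; 0.3 0 0 0 0; 0.3 0 0 0 0; 0.3 -1 0 0 0; 0.3 -2 0 0 0; 0.3 -2.5 0 0 0; 0.3 -2.5 0 0 0; 0.3 0 0 0 0; 0.3 0 0 0 0"

```text
time: 57.07
tcp_pos: [0.5745, 0.0889, 0.1311]
tool_rot: [-0.02, 0.724, 0.029, 0.688]
contact_force: [-0.3, -1.8, -0.5]
width: 0.0301
```

Run:
```python
from h import *
rem([.53,.292,.03],-1.5521+np.pi/2)
s,c=snap('wrist','w44.png')
```

```text
t 57.07 tcp [0.5745 0.0889 0.1311] toolx [-0.051  0.011 -0.999] zang 0.069 F [-0.3 -1.8 -0.5] w 0.0301 j [0.12 0.53 1.77 0.02 0.89 0.04]
 twist 0.051  then shift cm [10.54 20.27 -3.55]  (before twist [10.54 20.42 -2.52] )
```

Emit:
jog_arm --steps "1 0 2 0 0.01; 1 0 2.5 -0.2 0.01; 1 0 2.5 -0.2 0.01; 1 0 2.5 -0.3 0.01; 1 0 2.5 -0.3 0.01; 1 0 2.5 -0.3 0; 1 1.5 2 -0.3 0; 1 1.5 1.5 -0.3 0; 1 2 1 0 0; 1 2 0 0 0; 1 0 0 0 0; 1 0 0 0 0"

```text
time: 58.12
tcp_pos: [0.5385, 0.2852, 0.0523]
tool_rot: [-0.003, 0.729, 0.007, 0.685]
contact_force: [-0.4, -0.1, -0.5]
width: 0.0007
```

Run:
```python
from h import *
rem([.53,.292,.027],-1.5521+np.pi/2)
```

```text
t 58.12 tcp [0.5385 0.2852 0.0523] toolx [-0.062  0.005 -0.998] zang 0.014 F [-0.4 -0.1 -0.5] w 0.0007 j [0.45 0.68 1.72 0.04 0.79 0.41]
 twist -0.004  then shift cm [ 2.58  0.68 -0.68]  (before twist [ 2.58  0.68 -0.68] )
```

Emit:
jog_arm --steps "1 1.3 0 0 0; 1 0.9 0 0 0; 1 0.3 0 0 0; 1 0.15 0 -0.5 0; 1 0.1 0.1 -0.5 0; 1 0.1 0.1 -0.5 0; 1 0.1 0.1 -0.5 0; 1 0.1 0.1 -0.5 0; 1 0.1 0.1 -0.5 0; 1 0.1 0.1 -0.5 0"

```text
time: 58.95
tcp_pos: [0.5116, 0.2917, 0.0265]
tool_rot: [0.001, 0.721, 0.009, 0.693]
contact_force: [3.9, -1.7, 5.8]
width: 0.0004
```

Run:
```python
from h import *
rem([.3771,.2936,.07],-1.5521+np.pi/2)
```

```text
t 58.95 tcp [0.5116 0.2917 0.0265] toolx [-0.039  0.014 -0.999] zang 0.01 F [ 3.9 -1.7  5.8] w 0.0004 j [0.48 0.7  1.79 0.05 0.69 0.44]
 twist -0.008  then shift cm [ -3.82   0.5  -13.61]  (before twist [ -3.82   0.39 -13.61] )
```

Emit:
jog_arm --steps "0.2 -2 0 0 -0.008; 0.2 -2 0 0 0; 0 0 0 -2 0; -0.2 0 0.1 -2.2 0; -0.2 0 0.1 -2.2 0; -0.2 0 0.1 -2.2 0; -0.2 0 0.1 -2.2 0; -0.2 0 0 -1.5 0; -0.2 0 0 0 0; -0.2 0 0 0 0"

```text
time: 59.78
tcp_pos: [0.3729, 0.2896, 0.0708]
tool_rot: [-0.004, 0.726, 0.009, 0.687]
contact_force: [0.6, 0.4, 0.1]
width: 0.0527
```

Run:
```python
from h import *
rem([.3771,.2936,.027],-1.5521+np.pi/2)
s,c=snap('wrist','w45.png')
```

```text
t 59.78 tcp [0.3729 0.2896 0.0708] toolx [-0.055  0.007 -0.998] zang 0.019 F [0.6 0.4 0.1] w 0.0527 j [0.61 0.51 2.03 0.06 0.64 0.54]
 twist 0.0  then shift cm [4.36 0.35 0.67]  (before twist [4.36 0.35 0.67] )
```

Emit:
jog_arm --steps "-0.1 0 0.4 0.4 0; -0.1 1 0 0.2 0; -0.1 1 0 0 0; -0.1 1 0 0 0; -0.1 1 0 0 0; -0.1 0 0 0 0; -0.1 0 0 0 0"

```text
time: 60.42
tcp_pos: [0.3825, 0.2961, 0.0274]
tool_rot: [-0.002, 0.725, 0.009, 0.689]
contact_force: [-7.6, -2.3, 35.3]
width: 0.0481
```

Run:
```python
from h import *
rem([.3771,.2936,.027],-1.5521+np.pi/2)
s,c=snap('wrist','w46.png')
```

```text
t 60.42 tcp [0.3825 0.2961 0.0274] toolx [-0.052  0.01  -0.999] zang 0.015 F [-7.6 -2.3 35.3] w 0.0481 j [0.61 0.61 2.02 0.07 0.55 0.53]
 twist -0.003  then shift cm [ 0.07 -0.24 -0.54]  (before twist [ 0.07 -0.25 -0.54] )
```

Emit:
jog_arm --steps "-0.1 -0.2 -0.1 -0.4 0; -0.1 0 -0.1 0 0; 1 0 0 0 0; 1 0 0 0 0; 1 0 0 0 0; 1 0 0 0 0; 1 0 0 0 0; 1 0 0 0 0; 1 0 0 0 0; 1 0 0 0 0"

```text
time: 61.3
tcp_pos: [0.3827, 0.2948, 0.027]
tool_rot: [-0.0, 0.724, 0.009, 0.69]
contact_force: [0.6, 0.0, 4.8]
width: 0.0177
```

Run:
```python
from h import *
rem([.3771,.2936,.027],-1.5521+np.pi/2)
s,c=snap('wrist','w47.png')
crop(c,'w47a.png',265,210,365,330,5)
```

```text
t 61.3 tcp [0.3827 0.2948 0.027 ] toolx [-0.047  0.012 -0.999] zang 0.014 F [0.6 0.  4.8] w 0.0177 j [0.61 0.61 2.02 0.07 0.55 0.53]
 twist -0.005  then shift cm [ 0.02 -0.11 -0.57]  (before twist [ 0.02 -0.12 -0.57] )
```

Emit:
jog_arm --steps "1 -0.5 0 0 0; 1 -0.8 0 0 0; 1 -0.7 0 0 -0.015; 1 0 0 1.5 -0.02; 1 0 -0.5 1.8 -0.02; 1 0 -1 1.8 0; 1 0 -1.2 1.8 0; 1 0 -1.3 1.8 0; 1 0 -1.3 1.8 0; 1 0 -0.8 1 0; 1 0 0 0 0; 1 0 0 0 0"

```text
time: 62.35
tcp_pos: [0.502, 0.237, 0.0437]
tool_rot: [-0.025, 0.726, 0.032, 0.686]
contact_force: [-0.3, 0.6, -1.1]
width: 0.0175
```

Run:
```python
from h import *
cw=(0.5572,-.0808,-1.5015,0)
p=W([-.2845,-.0244,.046],cw)[0]; print(p)
rem(p,-1.5015+np.pi/2)
```

```text
[0.51315953 0.20132771 0.046     ]
t 62.35 tcp [0.502  0.237  0.0437] toolx [-0.057  0.007 -0.998] zang 0.08 F [-0.3  0.6 -1.1] w 0.0175 j [0.4  0.64 1.85 0.04 0.7  0.29]
 twist 0.011  then shift cm [-0.32 -3.63  0.85]  (before twist [-0.32 -3.64  0.81] )
```

Emit:
jog_arm --steps "1 -0.2 -0.8 0.3 0.011; 1 -0.1 -1 0.3 0; 1 0 -0.9 0.2 0; 1 0 -0.5 0.1 0; 1 0 0 0 0; 1 0 0 0 0"

```text
time: 62.85
tcp_pos: [0.5102, 0.2036, 0.0463]
tool_rot: [-0.022, 0.728, 0.028, 0.685]
contact_force: [0.1, 0.3, -1.4]
width: 0.0173
```

Run:
```python
from h import *
cw=(0.5572,-.0808,-1.5015,0)
p=W([-.2845,-.0242,.046],cw)[0]; print(p)
rem(p,-1.5015+np.pi/2)
s,c=snap('scene'); crop(c,'s48.png',265,160,365,235,8)
print((proj(s,c,W([(-.12,-.025,.032)],cw))-[265,160])*8)
```

```text
[0.51335905 0.20134156 0.046     ]
t 62.85 tcp [0.5102 0.2036 0.0463] toolx [-0.06   0.006 -0.998] zang 0.071 F [ 0.1  0.3 -1.4] w 0.0173 j [0.34 0.63 1.86 0.04 0.71 0.24]
 twist 0.002  then shift cm [ 0.01 -0.24  0.3 ]  (before twist [ 0.01 -0.24  0.3 ] )
[[403.1640353  414.59529491]]
```

Emit:
jog_arm --steps "1 0 -0.4 0.3 0.002; 1 0 -0.5 0 0; 1 0 -0.5 0 0; 1 0 -0.5 0 0; 1 0 0 0 0"

```text
time: 63.32
tcp_pos: [0.5145, 0.1839, 0.0457]
tool_rot: [-0.022, 0.728, 0.028, 0.685]
contact_force: [0.8, 0.3, -1.3]
width: 0.0176
```

Run:
```python
from h import *
cw=(0.5572,-.0808,-1.5015,0)
p=W([-.1695,-.0242,.046],cw)[0]
rem(p,-1.5015+np.pi/2)
s,c=snap('scene'); crop(c,'s49.png',265,160,365,235,8)
```

```text
t 63.32 tcp [0.5145 0.1839 0.0457] toolx [-0.061  0.006 -0.998] zang 0.071 F [ 0.8  0.3 -1.3] w 0.0176 j [0.31 0.63 1.86 0.04 0.7  0.21]
 twist 0.002  then shift cm [-0.12 -9.75  0.01]  (before twist [-0.12 -9.75 -0.01] )
```

Emit:
jog_arm --steps "1 -0.03 -0.6 0 0.002; 1 -0.03 -0.6 0 0; 1 0 -0.7 0 0; 1 -0.03 -0.7 0 0; 1 0 -0.7 0 0; 1 0 0 0 0"

```text
time: 63.87
tcp_pos: [0.5172, 0.1479, 0.0465]
tool_rot: [-0.022, 0.728, 0.027, 0.685]
contact_force: [1.1, -0.2, -1.6]
width: 0.0176
```

Run:
```python
from h import *
cw=(0.5572,-.0808,-1.5015,0)
p=W([-.1695,-.0242,.046],cw)[0]
rem(p,-1.5015+np.pi/2)
```

```text
t 63.87 tcp [0.5172 0.1479 0.0465] toolx [-0.06   0.006 -0.998] zang 0.069 F [ 1.1 -0.2 -1.6] w 0.0176 j [0.25 0.62 1.88 0.03 0.69 0.15]
 twist -0.0  then shift cm [-0.01 -6.15 -0.01]  (before twist [-0.01 -6.15 -0.01] )
```

Emit:
jog_arm --steps "1 0 -0.9 0 0; 1 0 -0.9 0 0; 1 0 -0.9 0 0; 1 0 -0.9 0 0; 1 0 -0.7 0 0; 1 0 -0.5 0 0; 1 0 0 0 0"

```text
time: 64.45
tcp_pos: [0.5209, 0.0939, 0.046]
tool_rot: [-0.021, 0.728, 0.027, 0.685]
contact_force: [0.8, 0.0, -2.2]
width: 0.0175
```

Emit:
jog_arm --steps "1 0 -0.3 0 0; 1 0 -0.2 0 0; 1 0 -0.15 0 0"

```text
time: 64.7
tcp_pos: [0.5215, 0.0868, 0.046]
tool_rot: [-0.021, 0.728, 0.027, 0.685]
contact_force: [-0.7, 1.3, -2.7]
width: 0.0177
```

Emit:
jog_arm --steps "1 0 -0.15 0 0; 1 0 -0.15 0 0"

```text
time: 64.87
tcp_pos: [0.5218, 0.086, 0.0461]
tool_rot: [-0.019, 0.727, 0.027, 0.685]
contact_force: [-1.0, 14.3, -0.6]
width: 0.0177
```

Emit:
jog_arm --steps "1 0 -0.1 0 0; 1 0 -0.1 0 0"

```text
time: 65.03
tcp_pos: [0.522, 0.0862, 0.0462]
tool_rot: [-0.018, 0.727, 0.028, 0.686]
contact_force: [-0.5, 4.7, -0.8]
width: 0.0171
```

Contact at y = 0.086, as expected. Release and rise.

Emit:
jog_arm --steps "0.8 0 0 0 0; 0.3 0 0 0 0; 0.3 0 0 0 0; 0.3 0 0 0 0; 0.3 0 0 0 0; 0.3 -1 0 0 0; 0.3 -2 0 0 0; 0.3 -2.5 0 0 0; 0.3 -2.5 0 0 0; 0.3 -2.5 0 0 0; 0.3 0 0 0 0; 0.3 0 0 0 0"

```text
time: 66.03
tcp_pos: [0.5278, 0.0845, 0.1584]
tool_rot: [-0.019, 0.728, 0.028, 0.685]
contact_force: [-0.2, -0.1, -0.7]
width: 0.0308
```

Run:
```python
from h import *
rem([.5566,-.071,.2],-1.5015+np.pi/2)
s,c=snap('wrist','w50.png')
```

```text
t 66.03 tcp [0.5278 0.0845 0.1584] toolx [-0.061  0.011 -0.998] zang 0.066 F [-0.2 -0.1 -0.7] w 0.0308 j [0.13 0.43 1.85 0.02 0.91 0.05]
 twist -0.003  then shift cm [ -4.49 -15.65   1.54]  (before twist [ -4.49 -15.65   1.59] )
```

Emit:
jog_arm --steps "1 -1 -2 0.5 0; 1 -1 -2.5 0.5 0; 1 0 -3 0.5 0; 1 0 -3 0.5 0; 1 0 -3 0.5 0; 1 0 -3 0.5 0; 1 0 -3 0.5 0; 1 0 -3 0.5 0; 1 0 -3 0.5 0; 1 0 -2 0 0; 1 0 0 0 0; 1 0 0 0 0"

```text
time: 67.08
tcp_pos: [0.587, -0.198, 0.1574]
tool_rot: [-0.018, 0.735, 0.031, 0.677]
contact_force: [-0.2, 0.1, -0.4]
width: 0.0006
```

Run:
```python
from h import *
rem([.58,-.2,.03],-1.5015+np.pi/2)
s,c=snap('wrist','w51.png')
s,c=snap('scene'); crop(c,'s51.png',200,130,360,250,5)
```

```text
t 67.08 tcp [ 0.587  -0.198   0.1574] toolx [-0.082  0.014 -0.997] zang 0.07 F [-0.2  0.1 -0.4] w 0.0006 j [-0.34  0.55  1.64 -0.02  1.03 -0.4 ]
 twist 0.001  then shift cm [12.75 -0.41  0.32]  (before twist [12.75 -0.41  0.32] )
```

Emit:
jog_arm --steps "1 2 0 -1 0; 1 2.5 0 -1 0; 1 2.5 0 -0.5 0; 1 2.5 0 0 0; 1 1.5 0 0 0; 1 0.8 0 0 0; 1 0 0 0 0"

```text
time: 67.77
tcp_pos: [0.5516, -0.1873, 0.039]
tool_rot: [-0.022, 0.734, 0.035, 0.678]
contact_force: [0.5, 0.7, 0.1]
width: 0.0007
```

Run:
```python
from h import *
rem([.55,-.2,.0225],-1.5015+np.pi/2)
```

```text
t 67.77 tcp [ 0.5516 -0.1873  0.039 ] toolx [-0.08   0.014 -0.997] zang 0.082 F [0.5 0.7 0.1] w 0.0007 j [-0.34  0.68  1.77 -0.02  0.77 -0.41]
 twist 0.013  then shift cm [ 1.64 -1.29 -0.12]  (before twist [ 1.64 -1.29 -0.13] )
```

Emit:
jog_arm --steps "1 0.9 -0.5 0 0.013; 1 0.5 0 0 0; 1 0.2 0 0 0; 1 0.15 0 -0.4 0; 1 0.1 0.1 -0.5 0; 1 0.1 0.1 -0.5 0; 1 0.1 0.1 -0.5 0; 1 0.1 0.1 -0.5 0; 1 0.1 0.1 -0.5 0; 1 0.1 0.1 -0.5 0"

```text
time: 68.6
tcp_pos: [0.5208, -0.1893, 0.0226]
tool_rot: [-0.02, 0.729, 0.028, 0.684]
contact_force: [3.2, -0.2, 4.4]
width: 0.0002
```

Run:
```python
from h import *
rem([.55,-.2,.0225],-1.5015+np.pi/2)
```

```text
t 68.6 tcp [ 0.5208 -0.1893  0.0226] toolx [-0.064  0.009 -0.998] zang 0.069 F [ 3.2 -0.2  4.4] w 0.0002 j [-0.36  0.68  1.84 -0.02  0.68 -0.41]
 twist -0.0  then shift cm [-0.19 -1.26  2.84]  (before twist [-0.19 -1.26  2.84] )
```

Emit:
jog_arm --steps "1 0.2 0.05 -0.6 0; 1 0.2 0.1 -0.6 0; 1 0.2 0.1 -0.6 0; 1 0.2 0.1 -0.6 0; 1 0.2 0.1 -0.6 0; 1 0.2 0.1 -0.6 0; 1 0.2 0.1 -0.6 0"

```text
time: 69.18
tcp_pos: [0.5007, -0.1925, 0.0223]
tool_rot: [-0.026, 0.709, 0.02, 0.704]
contact_force: [7.7, 1.6, 11.8]
width: 0.0006
```

Run:
```python
from h import *
rem([.55,-.2,.0225],-1.5015+np.pi/2)
```

```text
t 69.18 tcp [ 0.5007 -0.1925  0.0223] toolx [-0.007 -0.009 -1.   ] zang 0.066 F [ 7.7  1.6 11.8] w 0.0006 j [-0.38  0.65  1.92 -0.02  0.57 -0.43]
 twist -0.003  then shift cm [-0.05 -1.09  4.86]  (before twist [-0.05 -1.08  4.87] )
```

Emit:
jog_arm --steps "-0.3 -2 0 0.3 0; -0.3 -2.5 0 0.5 0; -0.3 -2.5 0 0.7 0; -0.3 -2.5 0 0.7 0; -0.3 -2 0 0.7 0; -0.3 0 2 0.7 0; -0.3 0 2.5 0.7 0; -0.3 0 2.5 0.7 0; -0.3 0 2.5 0.5 0; -0.3 0 1.5 0 0; -0.3 0 0 0 0; -0.3 0 0 0 0"

```text
time: 70.18
tcp_pos: [0.5358, -0.072, 0.1368]
tool_rot: [-0.023, 0.717, 0.021, 0.696]
contact_force: [0.7, -0.7, -0.5]
width: 0.0572
```

Run:
```python
from h import *
rem([.558,-.071,.088],-1.5015+np.pi/2)
s,c=snap('wrist','w52.png')
```

```text
t 70.18 tcp [ 0.5358 -0.072   0.1368] toolx [-0.03  -0.003 -1.   ] zang 0.062 F [ 0.7 -0.7 -0.5] w 0.0572 j [-0.15  0.46  1.87 -0.01  0.84 -0.21]
 twist -0.007  then shift cm [ 4.81 -0.05  2.37]  (before twist [ 4.81 -0.03  2.37] )
```

Emit:
jog_arm --steps "-0.3 0 0 1.2 -0.007; -0.3 0 0 1.1 0; -0.3 0 0 0 0; -0.3 1 0 0 0; -0.3 1 0 0 0; -0.3 1 0 0 0; -0.3 0.8 0 0 0; -0.3 0 0 0 0; -0.3 0 0 0 0"

```text
time: 70.98
tcp_pos: [0.5579, -0.0753, 0.0915]
tool_rot: [-0.023, 0.719, 0.022, 0.694]
contact_force: [0.4, 0.2, 0.6]
width: 0.0572
```

Run:
```python
from h import *
rem([.558,-.071,.088],-1.5015+np.pi/2)
s,c=snap('wrist','w53.png')
```

```text
t 70.98 tcp [ 0.5579 -0.0753  0.0915] toolx [-0.035 -0.003 -0.999] zang 0.064 F [0.4 0.2 0.6] w 0.0572 j [-0.15  0.56  1.83 -0.01  0.78 -0.21]
 twist -0.005  then shift cm [0.35 0.43 0.05]  (before twist [0.35 0.43 0.05] )
```

Emit:
jog_arm --steps "-0.3 0.25 0.4 0.2 -0.005; -0.3 0 0 0 0; -0.3 0 0 0 0; 0.05 0 0 0 0; 0.05 0 0 0 0; 0.05 0 0 0 0"

```text
time: 71.53
tcp_pos: [0.5604, -0.0704, 0.0901]
tool_rot: [-0.025, 0.718, 0.024, 0.695]
contact_force: [0.0, 0.3, -0.8]
width: 0.0429
```

Run:
```python
from h import *
rem([.558,-.071,.088],-1.5015+np.pi/2)
s,c=snap('wrist','w54.png'); crop(c,'w54a.png',200,200,440,320,3.3)
```

```text
t 71.53 tcp [ 0.5604 -0.0704  0.0901] toolx [-0.033 -0.003 -0.999] zang 0.07 F [ 0.   0.3 -0.8] w 0.0429 j [-0.14  0.57  1.83 -0.01  0.77 -0.21]
 twist 0.001  then shift cm [ 0.22 -0.04 -0.23]  (before twist [ 0.22 -0.04 -0.23] )
```

Emit:
jog_arm --steps "1 0 0 0 0; 1 0 0 0 0; 1 0 0 0 0; 1 0 0 0 0; 1 0 0 0 0; 1 0 0 0 0" --newtons 40

```text
time: 72.08
tcp_pos: [0.56, -0.0705, 0.0901]
tool_rot: [-0.025, 0.718, 0.024, 0.695]
contact_force: [-1.6, 0.6, 0.2]
width: 0.0401
```

Emit:
jog_arm --steps "1 -0.3 0 0 0; 1 -0.4 0 0 0; 1 -0.4 0 0 0; 1 0 0 0 0"

```text
time: 72.42
tcp_pos: [0.5587, -0.0703, 0.1003]
tool_rot: [-0.025, 0.72, 0.024, 0.694]
contact_force: [-0.6, -0.7, -5.5]
width: 0.0401
```

Run:
```python
from h import *
rem([.5604,-.0704,.13],-1.5015+np.pi/2)
s,c=snap('wrist','w55.png')
```

```text
t 72.42 tcp [ 0.5587 -0.0703  0.1003] toolx [-0.037 -0.002 -0.999] zang 0.07 F [-0.6 -0.7 -5.5] w 0.0401 j [-0.14  0.55  1.83 -0.01  0.8  -0.21]
 twist 0.001  then shift cm [-2.97 -0.02  0.06]  (before twist [-2.97 -0.02  0.06] )
```

Lifting cleanly, with the weight carried and no side force. Continue straight up.

Emit:
jog_arm --steps "1 -0.6 0 0 0; 1 -0.6 0 0 0; 1 -0.6 0 0 0; 1 -0.6 0 0 0; 1 -0.6 0 0 0; 1 0 0 0 0"

```text
time: 72.97
tcp_pos: [0.5593, -0.0702, 0.133]
tool_rot: [-0.025, 0.72, 0.025, 0.693]
contact_force: [-0.3, 0.2, -6.5]
width: 0.0402
```

Run:
```python
from h import *
rem([.5604,-.0704,.2],-1.5015+np.pi/2)
s,c=snap('wrist','w56.png')
```

```text
t 72.97 tcp [ 0.5593 -0.0702  0.133 ] toolx [-0.038 -0.002 -0.999] zang 0.07 F [-0.3  0.2 -6.5] w 0.0402 j [-0.14  0.5   1.81 -0.01  0.86 -0.21]
 twist 0.001  then shift cm [-6.7  -0.02 -0.14]  (before twist [-6.7  -0.02 -0.14] )
```

Emit:
jog_arm --steps "1 -1.5 0 0 0; 1 -2 0 0 0; 1 -1.5 0 0 0; 1 0 -1.5 0 0; 1 0 -2.5 -0.1 0; 1 0 -2.7 -0.1 0; 1 0 -2.7 -0.1 0; 1 0 -2.7 -0.1 0; 1 0 -2.7 -0.1 0; 1 0 -2.7 -0.1 0; 1 0 -2.7 -0.1 0; 1 0 -2 -0.1 0"

```text
time: 74.02
tcp_pos: [0.5667, -0.2957, 0.1828]
tool_rot: [-0.027, 0.722, 0.028, 0.691]
contact_force: [0.5, 0.6, -6.5]
width: 0.04
```

Run:
```python
from h import *
p=W([.015,0,.16],(.5408,-.3216,-1.5454,0))[0]; print(p)
rem(p,-1.5454+np.pi/2)
```

```text
[ 0.5411809  -0.33659516  0.16      ]
t 74.02 tcp [ 0.5667 -0.2957  0.1828] toolx [-0.043  0.001 -0.999] zang 0.078 F [ 0.5  0.6 -6.5] w 0.04 j [-0.49  0.53  1.61 -0.02  1.04 -0.56]
 twist 0.053  then shift cm [ 2.39 -4.03 -2.55]  (before twist [ 2.39 -3.89 -2.76] )
```

Emit:
jog_arm --steps "1 0.5 -1 -0.6 0.025; 1 0.7 -1.2 -0.8 0.028; 1 0.5 -1 -0.7 0; 1 0.3 -0.6 -0.4 0; 1 0 0 0 0; 1 0 0 0 0"

```text
time: 74.52
tcp_pos: [0.5383, -0.3388, 0.1599]
tool_rot: [-0.004, 0.723, 0.007, 0.691]
contact_force: [-0.6, 0.5, -5.5]
width: 0.0404
```

Run:
```python
from h import *
rem([.5412,-.3366,.087],-1.5454+np.pi/2)
s,c=snap('wrist','w57.png')
im=c['img'][:,:,::-1]
a=cv2.resize(im[140:290,60:260],None,fx=2,fy=2,interpolation=cv2.INTER_CUBIC)
b=cv2.resize(im[140:290,400:600],None,fx=2,fy=2,interpolation=cv2.INTER_CUBIC)
cv2.imwrite('pics/w57c.png',np.hstack([a,b]))
```

```text
t 74.52 tcp [ 0.5383 -0.3388  0.1599] toolx [-0.046  0.003 -0.999] zang 0.016 F [-0.6  0.5 -5.5] w 0.0404 j [-0.57  0.56  1.63 -0.03  0.99 -0.57]
 twist -0.01  then shift cm [7.27 0.18 0.63]  (before twist [7.27 0.19 0.62] )
```

Run:
```python
from h import *
s=manip.get_state(); _,c=snap('wrist')
uv=np.r_[px([(47,187),(56,252),(112,47),(168,46),(123,142),(177,139)],60,140,2),px([(313,198),(301,265),(192,51),(250,53),(182,147),(238,150)],400,140,2)]
Rb,tb,e=pnp(c,BARP,uv,campose(s,c)); print('bar',tb.round(4),R.from_matrix(Rb).as_euler('ZYX').round(4),e.round(1).tolist())
q=ray(s,c,[(142,107.5),(521,106.5)],.004); print(q, np.linalg.norm(q[0]-q[1]))
d=q[1]-q[0]; yaw=np.arctan2(d[1],d[0])-np.pi/2
m=(q[0]+q[1])/2; ctr=m+np.array([np.cos(yaw),np.sin(yaw),0])*.06
print('mat',ctr,yaw)
cr=R.from_euler('z',yaw).as_matrix()
mid=tb+Rb@[-.025,0,0]
print('bar_mid in mat',((mid-ctr)@cr).round(4),'yaw err',R.from_matrix(cr.T@Rb).as_euler('ZYX').round(4))
```

```text
bar [ 0.5358 -0.3483  0.0754] [-1.5564  0.0054 -0.0176] [[-1.1, -0.8], [1.1, -0.7], [-0.3, 0.6], [-1.7, 1.1], [1.3, -0.9], [-0.0, 0.9], [0.9, -0.6], [-0.5, -0.6], [1.6, 1.1], [0.5, 0.6], [-0.4, 0.4], [-1.4, -0.8]]
[[ 0.38195411 -0.2655398   0.004     ]
 [ 0.69815858 -0.25870603  0.004     ]] 0.3162783070109588
mat [ 0.54135275 -0.32210891  0.004     ] -1.5491878179165912
bar_mid in mat [ 0.001  -0.006   0.0716] yaw err [-0.0072  0.0054 -0.0176]
```

Emit:
jog_arm --steps "1 0.5 0.1 0.6 -0.007; 1 1 0 0 0; 1 1.2 0 0 0; 1 1.2 0 0 0; 1 1 0 0 0; 1 0 0 0 0; 1 0 0 0 0"

```text
time: 75.2
tcp_pos: [0.545, -0.334, 0.1055]
tool_rot: [-0.009, 0.723, 0.011, 0.691]
contact_force: [-0.5, -0.7, -5.6]
width: 0.04
```

Run:
```python
from h import *
rem([.5443,-.3378,.0885],.0216)
s,c=snap('wrist','w58.png')
im=c['img'][:,:,::-1]
a=cv2.resize(im[140:290,60:260],None,fx=2,fy=2,interpolation=cv2.INTER_CUBIC)
b=cv2.resize(im[140:290,400:600],None,fx=2,fy=2,interpolation=cv2.INTER_CUBIC)
cv2.imwrite('pics/w58c.png',np.hstack([a,b]))
```

```text
t 75.2 tcp [ 0.545  -0.334   0.1055] toolx [-0.045  0.003 -0.999] zang 0.029 F [-0.5 -0.7 -5.6] w 0.04 j [-0.56  0.63  1.65 -0.03  0.9  -0.57]
 twist 0.007  then shift cm [ 1.7  -0.39 -0.  ]  (before twist [ 1.7  -0.39 -0.01] )
```

Run:
```python
from h import *
s=manip.get_state(); _,c=snap('wrist')
uv=np.r_[px([(46,187),(55,252),(112,47),(168,46),(123,140),(177,138)],60,140,2),px([(313,198),(301,265),(192,51),(250,53),(182,147),(238,149)],400,140,2)]
Rb,tb,e=pnp(c,BARP,uv,campose(s,c)); print('bar',tb.round(4),R.from_matrix(Rb).as_euler('ZYX').round(4))
P=np.array([(-60,-160,4),(-60,160,4),(60,160,4)])/1000
v,r=fit([(s,c,np.arange(3),np.array([(96,113.5),(552,118),(522.5,275.5)]))],[.541,-.322,-1.549],0,P); print('mat',v,r.round(1).tolist())
cr=R.from_euler('z',v[2]).as_matrix(); ctr=np.array([v[0],v[1],.004])
mid=tb+Rb@[-.025,0,0]
print('bar_mid in mat',((mid-ctr)@cr).round(4),'yaw err',R.from_matrix(cr.T@Rb).as_euler('ZYX').round(4))
```

```text
bar [ 0.5422 -0.3433  0.021 ] [-1.544   0.0076 -0.0162]
mat [ 0.54045964 -0.32197861 -1.54742666] [[-3.5, -0.1], [1.7, -0.7], [1.6, 2.2]]
bar_mid in mat [-0.0037  0.0012  0.0172] yaw err [ 0.0035  0.0076 -0.0162]
```

Emit:
jog_arm --steps "1 0.2 -0.35 -0.1 0.003; 1 0.5 0 0 0; 1 0.5 0 0 0; 1 0.4 0 0 0; 1 0.2 0 0 0; 1 0 0 0 0"

```text
time: 75.8
tcp_pos: [0.5445, -0.3397, 0.0892]
tool_rot: [-0.009, 0.721, 0.009, 0.693]
contact_force: [-1.7, 1.2, 0.7]
width: 0.0402
```

Run:
```python
from h import *
rem([.544,-.3378,.0883],.0255)
```

```text
t 75.8 tcp [ 0.5445 -0.3397  0.0892] toolx [-0.04  -0.    -0.999] zang 0.024 F [-1.7  1.2  0.7] w 0.0402 j [-0.57  0.66  1.65 -0.03  0.87 -0.57]
 twist -0.001  then shift cm [ 0.09  0.19 -0.05]  (before twist [ 0.09  0.19 -0.05] )
```

Emit:
jog_arm --steps "1 -0.2 0.15 0 0; 1 0 0 0 0; 1 0.25 0 0 0; 1 0.05 0 0 0; 1 0 0 0 0; 0.7 0 0 0 0; 0.1 0 0 0 0; -0.2 0 0 0 0; -0.2 0 0 0 0; -0.2 0 0 0 0; -0.2 0 0 0 0"

```text
time: 76.72
tcp_pos: [0.5466, -0.3392, 0.0909]
tool_rot: [-0.01, 0.72, 0.008, 0.694]
contact_force: [-0.0, -0.6, -0.6]
width: 0.0525
```

Emit:
jog_arm --steps "-0.3 -1 0 0 0; -0.3 -2 0 0 0; -0.3 -2.5 0 0 0; -0.3 -2.5 0 0 0; -0.3 -2.5 0 0 0; -0.3 -2 0 0 0; -0.3 -1 0 0 0; -0.3 0 0 0 0; -0.3 0 0 0 0"

```text
time: 77.47
tcp_pos: [0.5526, -0.3391, 0.2376]
tool_rot: [-0.011, 0.718, 0.007, 0.696]
contact_force: [-0.4, 0.8, -0.8]
width: 0.0569
```

Run:
```python
from h import *
rem([.544,-.3378,.0883],.0255)
s,c=snap('wrist','w59.png'); crop(c,'w59a.png',120,60,520,260,2)
```

```text
t 77.47 tcp [ 0.5526 -0.3391  0.2376] toolx [-0.032 -0.005 -0.999] zang 0.025 F [-0.4  0.8 -0.8] w 0.0569 j [-0.56  0.48  1.56 -0.02  1.13 -0.57]
 twist -0.001  then shift cm [14.95  0.21 -0.38]  (before twist [14.95  0.21 -0.38] )
```

Run:
```python
from h import *
s=manip.get_state(); _,c=snap('wrist')
uv=px([(113,230),(117,271),(139,155),(174,154),(147,213),(180,212),(661,235),(657,276),(604,156),(640,157),(599,216),(635,218)],120,60,2)
P=np.array([(-60,-160,4),(-60,160,4),(60,160,4),(60,-160,4)])/1000
v,r=fit([(s,c,np.arange(4),px([(85,87),(692,90),(667,308),(106,300)],120,60,2))],[.541,-.322,-1.549],0,P); print('mat',v,r.round(1).tolist())
w,r=fit([(s,c,np.arange(12),uv)],[.54,-.34,-1.55],.004,BARP); print('bar',w,r.round(1).tolist())
cr=R.from_euler('z',v[2]).as_matrix()
mid=W([-.025,0,0],(*w,0))[0]
print('bar_mid in mat',((mid-[v[0],v[1],0])@cr).round(4),w[2]-v[2])
```

```text
mat [ 0.54094567 -0.32234141 -1.55055902] [[-1.7, -0.7], [1.3, -0.6], [0.8, 1.1], [-0.6, 1.0]]
bar [ 0.54374953 -0.3483449  -1.54764559] [[-0.1, -0.2], [0.1, -0.6], [0.1, -0.1], [-0.6, 0.4], [-1.3, 0.1], [-1.3, 0.7], [0.6, -0.4], [0.3, -0.2], [0.9, 0.6], [0.4, 0.3], [0.9, 0.4], [-0.0, -0.4]]
bar_mid in mat [0.0011 0.0022 0.    ] 0.002913426280835907
```

Emit:
jog_arm --steps "-0.3 -1 -1 -1 0; -0.3 0 -2.5 -2 0; -0.3 0 -2.5 -2.5 0; -0.3 0 -2.5 -2.5 0; -0.3 0 -2.5 -2.5 0; -0.3 0 -2.5 -2 0; -0.3 0 -2 -1 0; -0.3 0 0 0 0; -0.3 0 0 0 0; -0.3 0 0 0 0"

```text
time: 78.4
tcp_pos: [0.4063, -0.5041, 0.2437]
tool_rot: [-0.006, 0.724, 0.013, 0.689]
contact_force: [1.2, -0.2, -0.0]
width: 0.0566
```

Run:
```python
from h import *
s,c=snap('top','t60.png'); crop(c,'t60a.png',290,110,490,260,4)
s,c=snap('scene','s60.png'); crop(c,'s60a.png',210,140,350,245,5.7)
print(manip.get_state()['time'])
```

```text
78.5
```

```bash
grep -n "^def" -A6 h.py | head -60
```

```text
4:def snap(name,fn=None):
5-    s=manip.get_state()
6-    c=cams.read_camera(name)
7-    if fn: cv2.imwrite('pics/'+fn,c['img'][:,:,::-1])
8-    return s,c
9:def campose(s,c):
10-    if 'tool_from_camera' in c:
11-        T=np.eye(4);T[:3,:3]=R.from_quat(s['tool_rot']).as_matrix();T[:3,3]=s['tcp_pos']
12-        T=T@c['tool_from_camera']
13-        return T[:3,:3],T[:3,3]
14-    return R.from_quat(c['attitude']).as_matrix(),np.array(c['xyz'])
15:def proj(s,c,P):
16-    Rm,t=campose(s,c); p=(np.atleast_2d(P)-t)@Rm
17-    p=p*[1,-1,-1]
18-    uv,_=cv2.projectPoints(p,np.zeros(3),np.zeros(3),c['camera_matrix'],c['D'])
19-    return uv[:,0]
20:def ray(s,c,uv,z):
21-    "pixels -> world point on plane z"
22-    Rm,t=campose(s,c)
23-    n=cv2.undistortPoints(np.array(uv,float).reshape(-1,1,2),c['camera_matrix'],c['D'])[:,0]
24-    d=np.c_[n[:,0],-n[:,1],-np.ones(len(n))]@Rm.T
25-    z=np.broadcast_to(z,len(n))
26-    return t+d*((z-t[2])/d[:,2])[:,None]
27:def crop(c,fn,x0,y0,x1,y1,k):
28-    im=c['img'][y0:y1,x0:x1,::-1]
29-    im=cv2.resize(im,None,fx=k,fy=k,interpolation=cv2.INTER_CUBIC
[... 1188 characters left out ...]
,c['D'])
56-    Rc=cv2.Rodrigues(rv)[0]; F=np.diag([1.,-1,-1])
57-    Rm,t=frame_cam
58-    e=cv2.projectPoints(np.array(P,float),rv,tv,c['camera_matrix'],c['D'])[0][:,0]-uv
59-    return Rm@F@Rc, Rm@F@tv[:,0]+t, e
--
62:def barcass(s,c,uv,uc):
63-    Rb,tb,e=pnp(c,BARP,uv,campose(s,c)); print('bar',tb.round(4),R.from_matrix(Rb).as_euler('ZYX').round(4)); print(e.round(1).tolist())
64-    v,r=fit([(s,c,np.arange(6),uc)],[.556,-.083,-1.51],0,CASP); print('cass',v.round(4),r.round(1).tolist())
65-    cr=R.from_euler('z',v[2]).as_matrix()
66-    print('bar in cass',((tb-[v[0],v[1],0])@cr).round(4),R.from_matrix(cr.T@Rb).as_euler('ZYX').round(4))
67-CASP2=np.r_[CASP,[(0,-.13,.048),(0,.13,.048)]]
```

Run:
```python
from plant import manip
s=manip.get_state();print(s['time'],s['tcp_pos'],s['contact_force'],s['width'])
```

```text
78.5 [ 0.40712351 -0.50335062  0.24386586] [-0.12457521  0.43034088 -0.51135976] 0.056995969821051366
```

Run:
```python
from h import *
s,c=snap('top','t70.png')
P=ray(s,c,px([(252,160),(260,233),(266,307)],290,110),0.034)
v=(.5566,-.083,-1.507)
print(((P-[v[0],v[1],0])@R.from_euler('z',v[2]).as_matrix()*1000).round(1))
crop(c,'t70a.png',290,110,450,250,5)
```

```text
[[-21.3  75.5  34. ]
 [-19.9  25.2  34. ]
 [-19.9 -25.   34. ]]
```

View pics/t70a.png

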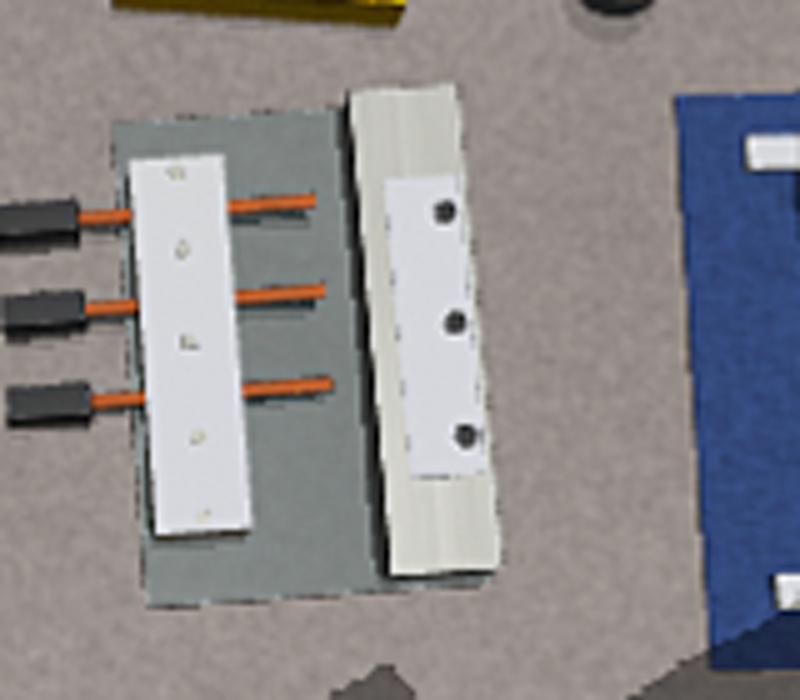

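The crop shows three tubes in their bores. Their tips, at (316,201), (325,291) and (332,383), lie in line at about x = −20 mm.

```bash
python3 -c "from plant import order; print(order.sign_off())"
```

```text
the job is handed in; nothing more can be done
None
```

The job is done and handed in at about 79 s. The straightedge was set flush, three tubes were pushed in against it, and it is back on its mat. Only three tubes were on the pad; the pink, purple and turquoise look-alikes were left alone.

**What happened on the way**
- **Straightedge knocked:** I first set it flush and let go. Before the first tube went in I found it about 38 mm off, so I put that tube back on the pad and re-seated the bar.
- **Tubes:** they went into bores 3, 2 and 1 until they touched the bar at 11–14 N. Bore 0 is empty.
- **Straightedge return:** I lifted it straight up and stood it on the mat.

**Last checks**
- **Tips:** at cassette x = −21.3, −19.9 and −19.9 mm (target −20), y = +75.5, +25.2 and −25.0 mm. The first is about 1 mm short, which is within the camera calibration of about 2 mm.
- **Straightedge on the mat:** its bar_mid is 1.1 mm (x) and 2.2 mm (y) from the mat's middle, turned 0.003 rad.
- **Bystanders:** they look to be where they were in the first picture.

**What was not clean**
- **Flushness of the second seat:** the top camera read x −0.9 mm, y +1.3 mm and a turn of 0.005 rad; the wrist camera read x −1.7 mm and y +2.2 mm. I judged it flush because the tubes touched the bar where a flush bar would stand, to about 1 mm.
- **Fingertip forces:** one push to seat the bar peaked at 45 N, and the fingertips briefly pressed the rubber pad with 69 N. Both are below the 120 N wrist limit. Both are above 40 N, the limit for the arm or the gripper's body, and I took it not to cover the fingertips.

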